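Reset the tripped polishing bowl and refill it

ROBOT

A 6-joint arm with a two-finger parallel gripper is mounted at the origin on the work surface. World frame = base frame: x ahead of the robot, y to its left, z up, the work surface at z = 0. Lengths are in m, angles in degrees, forces in N, time in s.
With the tool pointing down it reaches from about 0.35 to 0.85 m from the base axis. Payload 8.1 kg.
Tool frame: the origin (TCP) lies midway between the tips of the shut fingers; the grasp point (between the pads) lies arm.grasp_offset behind it (arm.grasp_offset is the distance from the TCP to the grasp point, in m); z points along the fingers, y is the direction in which the jaws open and shut (so a half turn about z gives the same grasp; the last joint's range is limited). The gripper opens to 85 mm and grips with 20 to 120 N. Pads are 22 mm wide; open, the fingers measure 114 mm over their backs; the gripper's body (76 mm by 85 mm) begins 54 mm behind the grasp point. The pads swing forward as they close: fully open they stand 13 mm farther back than shut.
Start: joints at [66.956, 7.471, 85.268, -0, 87.261, -4.893], TCP at [0.187, 0.57, 0.231] pointing down, gripper open.
Joint ranges: [-169.43, 169.43], [-51.17, 129.36], [1.28, 143.12], [-76.62, 256.62], [0, 156.53], [-152.29, 152.29]. Speed limits (degrees/s): [136.94, 136.94, 159.86, 180, 180, 180].

INTERFACE

Orientations are given as [roll, pitch, yaw] about the fixed x, y, z axes, in that order (R = Rz(yaw) Ry(pitch) Rx(roll)).
In Python, from bench import sensors, vision, job, nets, arm gives the robot as it stands.
- The arm moves only by the tool jog_arm, never from a script. Its argument "commands" is a list of rows, each an object of numbers: "tx", "ty", "tz": the shift along the tool's x, y, z in m; "twist": the turn about the tool's z in degrees; "gripper": the opening, from 0 (shut) to 1 (fully open). In form: [{"tx": .., "ty": .., "tz": .., "twist": .., "gripper": ..}, ...]. A call has 1 to 10 rows; each row is the pose to reach, as a shift and turn from the pose commanded when the call began, along the tool's axes at that moment; what a row does not reach only later rows make up. A row lasts 1/10 s, in which the tool goes at most 50 mm and 8.59 degrees, less where a joint would pass 70% of its speed; a pose out of reach is approached as far as the arm can. A call with a gripper value outside its range is refused whole. The fingers move at their own pace and stop on an object; "newtons" is the grip in N (left out, the last holds). Time passes only in rows, so rows that repeat a pose let the fingers close. It gives the time, the measured TCP pose, the force and the opening at its end, in the units of the state.
- sensors.get_obs(): the state, without advancing time (a new reading comes with each control period).
- vision.get_image(name): name is "scene" or "side" or "wrist"; returns (picture, depth): 384x512x3 uint8, blue, green, red; 384x512 float32, m along the optical axis (not along the pixel's ray), 0 where there is no reading.
- vision.calibration(name): a dict with "vertical_fov" (degrees; the focal length in pixels is half the picture's height over the tangent of half this angle, whatever the lens; pixels are square), "cx", "cy" (the principal point, pixels), "rvec" (rotation vector, rad) and "tvec" (3), from world to camera coordinates, as OpenCV has them; the wrist camera has in their place "mount" (4x4, takes a point from camera to tool coordinates, whose origin is the TCP and whose axes are the flange's). Camera axes: x right, y down, z forward; pixel columns grow to the right and rows downward; lengths in m; the calibration is good to about 2 mm. A picture is of the moment at which its call begins: read the wrist's pose just before it. calibration takes no time and is no camera call.
- job.sign_off(): hands the job in, once; it reports no verdict.
Trained networks look in the newest picture that a camera, given by its name, has taken for a name from the list of things; names that differ only in an ending like _2 or _b are one class to them, and where a whole thing is asked for, a point or a joint stands for the part that bears it (a point fixed in the world has none). Each returns a list of dicts, best first, with "confidence" (0 to 1); they miss things now and then, are a little off and sometimes report something else, mostly with a low value. They report only what shows in the picture. A call takes as long as a camera call. They do not tell look-alikes from the thing itself.
- nets.outline_of(camera, name): "region" (384x512 bool, what is visible of it) and "pixel" ([column, row] in pixels, amid what is visible of it).
The state is a dict: "time": time; "joint_pos": joint angles; "joint_vel": joint speeds; "joint_torque": joint torques, N m; "eef_pos": TCP position; "eef_rot": TCP orientation; "ft_force": force on the tool from outside, world axes, zero at the start; "moment": the same for the moment, N m; "opening": opening from 0.0 (shut) to 1.0 (fully open).
Only numpy, scipy, OpenCV 4.12 (cv2) and the standard library are available. Lean on these libraries where they do the work, as an engineer would, in place of code of your own. Each camera call takes 0.05 s, during which the arm holds its last target.

TASK

The vibratory polishing bowl's motor cut-out has tripped: its lever stands midway, while the other machine's cut-out is on. Push the tripped lever fully off and leave it off while you tip the four bearing balls from the tray into the bowl, bringing the tray's lip down close to the bowl's rim before tipping so that no ball gets away; stand the empty tray upright on the table, and throw the lever fully on once the balls are in. Leave the other cut-out on and the other things where they are.

Things in the scene. Friction and masses are not known exactly. Their poses are not given: they have to be found in the camera images.
- cutout_a: the bowl's motor cut-out, the one that has tripped: grey box, black top, 100 (x) by 70 (y) by 70 mm tall, bolted down; origin under its centre. A grey paddle lever stands mid-top, hinged along the box's y, 68 mm above the table. On the top a white ring marks the OFF end (box -x, roughly towards the robot), a white bar the ON end (box +x). The twin may stand left or right of it.
- lever_a (a joint): its lever, rad: 0 = against the OFF stop (leans 0.55 rad to box -x), 0.55 = upright, 1.1 = against the ON stop (leans 0.55 rad to +x). Friction about 0.08 N m (2 to 5 N at the paddle), no spring: stays where it is left. At the start it stands tripped, about upright (0.4 to 0.7).
- lever_a_tip (a point): middle of the upper end of that lever, 52 mm from the hinge axis; the paddle is 10 mm thick along the swing and 22 mm wide
- cutout_b: the twin cut-out, of another machine, same size and axes; its lever leans to ON and must stay so
- lever_b (a joint): lever of the twin, same meaning of values; about 1.1, leave it alone
- lever_b_tip (a point): middle of the upper end of that lever, 52 mm from the hinge axis; the paddle is 10 mm thick along the swing and 22 mm wide
- bowl: vibratory polishing bowl: open round steel bowl on a grey motor foot 164 mm across, bolted down; origin at the centre of the underside
- bowl_rim (a point): centre of the bowl's mouth, level with its rim, 125 mm above the table; mouth 156 mm across inside (wall 4 mm), inner floor 54 mm lower, 116 mm across, with a small brass nut in the middle (18 mm across, 14 mm tall)
- tray: loose aluminium pouring tray, about 140 g, holding four balls. Origin on its underside; x to the pouring end, y across. Spans x = -65 to +64 mm, 64 mm wide; floor 3 mm thick, walls 22 mm high. At +x a 25-degree ramp rises to the lip: it empties tipped nose down about 40 degrees. Lengthwise over its middle runs a grip blade, 10 mm thick in y, x = -60 to +15 mm, 30 to 62 mm up; balls pass under it.
- tray_lip (a point): middle of the upper edge of the tray's pouring lip: 64 mm ahead (+x) of the tray's origin, 18.5 mm above its underside
- tray_grip (a point): point in the grip blade near the centre of mass: above the tray's origin, 48 mm above its underside
- ball0_center (a point): centre of a steel bearing ball, 18 mm across, 24 g, lying loose in the tray
- ball1_center (a point): centre of a steel bearing ball, 18 mm across, 24 g, lying loose in the tray
- ball2_center (a point): centre of a steel bearing ball, 18 mm across, 24 g, lying loose in the tray
- ball3_center (a point): centre of a steel bearing ball, 18 mm across, 24 g, lying loose in the tray
- holder: bystander, loose: cone-shaped tool holder standing on its 62 mm flange, 90 mm tall; origin at the centre of its underside
- nut: bystander, loose: steel collet nut (ring 48 mm across, 22 mm tall); origin at the centre of its underside
- spanner: bystander, loose: open-ended spanner, 180 mm long, lying flat; origin at the centre of its underside
- oilcan: bystander, loose: plain grey can, 52 mm across, 100 mm tall; origin at the centre of its underside
- weight: bystander, loose: brass knobbed weight, 44 mm across, 56 mm tall; origin at the centre of its underside
Mind the look-alikes: they are no part of the job. Of the things like the bowl, leave any that is red; of the rest the larger one is meant.

How it is judged (in metres and radians):
On the way, in this order (a step that is already met when the one before it is completed fails the run):
1. the tripped lever is pushed fully off (value of joint lever_a below 0.1 rad), for 0.2 s.
2. all four balls are in the bowl while the lever is off (value of joint lever_a below 0.1 rad and horizontal distance between each of ball0_center, ball1_center, ball2_center, ball3_center and bowl_rim below 0.078 m and z of each of ball0_center, ball1_center, ball2_center, ball3_center in the frame of bowl_rim below -0.01 m and height (world z) of each of ball0_center, ball1_center, ball2_center, ball3_center above 0.06 m), for 0.3 s.
At the end, for the whole second after the job is handed in: the tripped cut-out's lever is within 0.1 rad of its ON stop, the twin's lever is still on (above 0.95 rad), all four balls lie in the bowl with their centres at least 10 mm below its rim, and the tray stands upright (within 0.1 rad) on the table, at rest (value of joint lever_a above 1 rad and horizontal distance between each of ball0_center, ball1_center, ball2_center, ball3_center and bowl_rim below 0.078 m and z of each of ball0_center, ball1_center, ball2_center, ball3_center in the frame of bowl_rim below -0.01 m and height (world z) of each of ball0_center, ball1_center, ball2_center, ball3_center above 0.06 m and angle between tray's own z axis and vertical below 0.1 rad and height (world z) of tray below 0.01 m and linear speed of tray below 0.03 m/s and value of joint lever_b above 0.95 rad); the robot touches nothing.
It fails at once if the twin cut-out's lever is moved off its ON position (below 0.95 rad) (value of joint lever_b below 0.95 rad).
It fails at once if a ball gets away (lies low, outside tray and bowl) ((height (world z) of ball0_center below 0.05 m and horizontal distance between ball0_center and tray above 0.09 m) or (height (world z) of ball1_center below 0.05 m and horizontal distance between ball1_center and tray above 0.09 m) or (height (world z) of ball2_center below 0.05 m and horizontal distance between ball2_center and tray above 0.09 m) or (height (world z) of ball3_center below 0.05 m and horizontal distance between ball3_center and tray above 0.09 m)).
It fails at once if the tray is tipped (over 0.4 rad) with its lip more than 60 mm above the bowl's rim while a ball is not yet in the bowl (angle between tray's own z axis and vertical above 0.4 rad and z of tray_lip in the frame of bowl_rim above 0.06 m and z of any of ball0_center, ball1_center, ball2_center, ball3_center in the frame of bowl_rim above 0.03 m).
It fails at once if a bystander is shifted by more than 30 mm (distance of any of holder, nut, spanner, oilcan, weight from where it was at the start of the episode above 0.03 m).
It also fails if it takes over 72 s, if anything falls off the work surface, if the arm or the gripper's body presses on something with over 40 N, if the wrist force passes 120 N, or if a joint passes its speed limit or range.

## Working session

There is one attempt and no reset: what is moved stays moved. The work goes in short steps, Python scripts to look and compute and a tool call to move; the robot and the scene stay as the last step left them, time stands still between calls to the robot, and variables do not carry over. Pictures are saved under pics/ and viewed, and the job is handed in when it is done.

Besides the shell and the picture viewer there is one more tool, called after ">>>" as a command line: name --argument value ..., lists and objects as JSON in quotes. jog_arm: Moves the arm, as the interface text tells. Its arguments: {"type":"object","properties":{"commands":{"type":"array","items":{"type":"object","properties":{"tx":{"type":"number"},"ty":{"type":"number"},"tz":{"type":"number"},"twist":{"type":"number"},"gripper":{"type":"number"}}}},"newtons":{"type":"number"}},"required":["commands"]}

```bash
ls; mkdir -p pics; cat > h.py <<'E'
import numpy as np, cv2
from bench import sensors, vision, job, nets, arm
def K(c):
    f=192/np.tan(np.radians(c['vertical_fov'])/2); return f,c['cx'],c['cy']
from scipy.spatial.transform import Rotation as R
def world(name,dep,obs=None,c=None):
    c=c or vision.calibration(name); f,cx,cy=K(c)
    v,u=np.mgrid[0:384,0:512]
    P=np.stack([(u-cx)/f*dep,(v-cy)/f*dep,dep],-1)
    if 'mount' in c:
        M=np.array(c['mount']); P=P@M[:3,:3].T+M[:3,3]
        Rt=R.from_euler('xyz',obs['eef_rot'],degrees=True).as_matrix()
        P=P@Rt.T+np.array(obs['eef_pos'])
    else:
        Rm=cv2.Rodrigues(np.array(c['rvec'],float))[0]; P=(P-np.array(c['tvec']).ravel())@Rm
    P[dep<=0]=np.nan
    return P
E
python3 - <<'E'
from h import *
print(sensors.get_obs(),arm.grasp_offset)
for n in ['scene','side','wrist']:
    o=sensors.get_obs();im,d=vision.get_image(n); cv2.imwrite(f'pics/{n}0.png',im); np.savez(f'{n}0.npz',im=im,d=d,P=world(n,d,o)); print(n,vision.calibration(n))
E
```

```text
pics
{'time': 0.0, 'joint_pos': array([ 6.69563935e+01,  7.51467833e+00,  8.53298182e+01, -1.99134347e-03,
        8.72623589e+01, -4.89347625e+00]), 'joint_vel': array([ 0.09837047,  0.03622517,  0.03430883,  0.03016946, -0.01650861,
        0.06468673]), 'joint_torque': array([-1.37484194e-04, -5.69374180e+01, -5.00574124e+01, -4.72702743e-05,
        1.44221078e-02, -1.61290825e-05]), 'eef_pos': array([0.18668029, 0.5696318 , 0.23024376]), 'eef_rot': array([-1.79893364e+02, -7.13349298e-03,  1.61849960e+02]), 'ft_force': array([-0.80862993,  0.71196773, -0.62185236]), 'moment': array([-0.01150855,  0.01169101,  0.0333584 ]), 'opening': 1.0012734757457074} 0.0187
scene {'vertical_fov': 57.45222595573038, 'cx': 259.2034713281853, 'cy': 190.65873350878363, 'rvec': array([ 2.05605544,  1.41739833, -0.54576115]), 'tvec': array([-0.2042692 , -0.28809894,  1.39271999])}
side {'vertical_fov': 50.85506610745432, 'cx': 256.64770030145723, 'cy': 194.47050616713577, 'rvec': array([ 2.22092973, -0.18634009,  0.10285855]), 'tvec': array([-0.48427097,  0.13318773,  1.31729921])}
wrist {'vertical_fov': 64.47384994007446, 'cx': 256.407653930519, 'cy': 190.27235474573772, 'mount': array([[-2.80536946e-04, -9.65113135e-01, -2.61833072e-01,
         6.57515856e-02],
       [ 9.99999959e-01, -2.56408699e-04, -1.26315329e-04,
         9.55763713e-04],
       [ 5.47723059e-05, -2.61833097e-01,  9.65113168e-01,
        -1.43282857e-01],
       [ 0.00000000e+00,  0.00000000e+00,  0.00000000e+00,
         1.00000000e+00]])}
```

View pics/scene0.png

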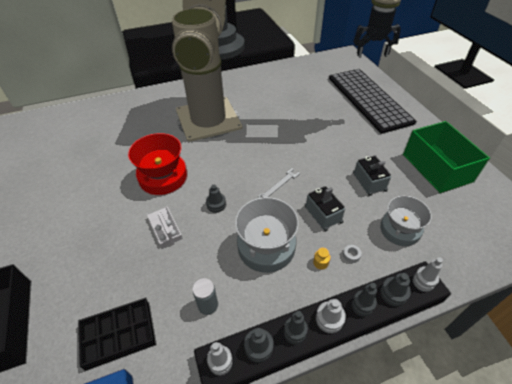

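View pics/side0.png

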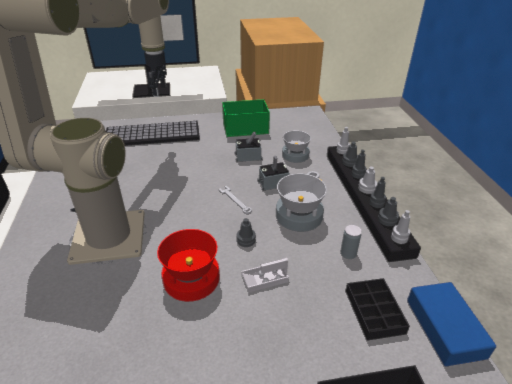

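View pics/wrist0.png

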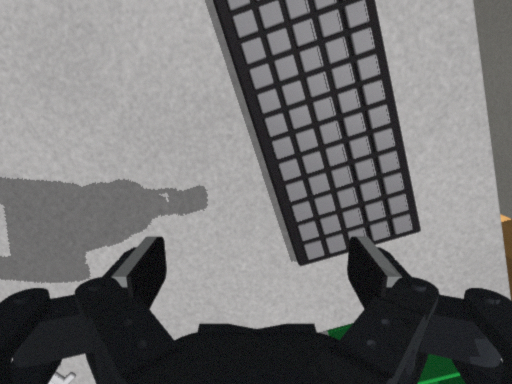

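```bash
python3 - <<'E'
from h import *
a=np.load('scene0.npz')['im'];b=np.load('side0.npz')['im']
A=cv2.resize(a[140:280,130:440],None,fx=2.5,fy=2.5,interpolation=cv2.INTER_CUBIC)
B=cv2.resize(b[115:295,210:340],None,fx=4,fy=3.3,interpolation=cv2.INTER_CUBIC)
cv2.imwrite('pics/c1.png',A);cv2.imwrite('pics/c2.png',B)
P=np.load('scene0.npz')['P'];Q=np.load('side0.npz')['P']
for n,P,pts in [('scene',P,[(267,232),(325,205),(373,172),(322,190),(368,158),(165,227),(216,200),(282,184)]),('side',Q,[(300,200),(249,155),(273,180),(265,275),(235,200)])]:
    for u,v in pts: print(n,u,v,np.round(np.nanmedian(P[v-1:v+2,u-1:u+2].reshape(-1,3),0),3))
E
```

```text
scene 267 232 [ 0.646 -0.002  0.083]
scene 325 205 [0.61  0.191 0.07 ]
scene 373 172 [0.544 0.39  0.069]
scene 322 190 [0.556 0.21  0.069]
scene 368 158 [0.487 0.411 0.071]
scene 165 227 [ 0.514 -0.254  0.062]
scene 216 200 [ 0.458 -0.093  0.045]
scene 282 184 [0.435 0.134 0.004]
side 300 200 [ 0.635 -0.013  0.077]
side 249 155 [0.523 0.37  0.028]
side 273 180 [0.582 0.166 0.038]
side 265 275 [ 0.473 -0.25   0.001]
side 235 200 [0.431 0.111 0.005]
```

View pics/c1.png

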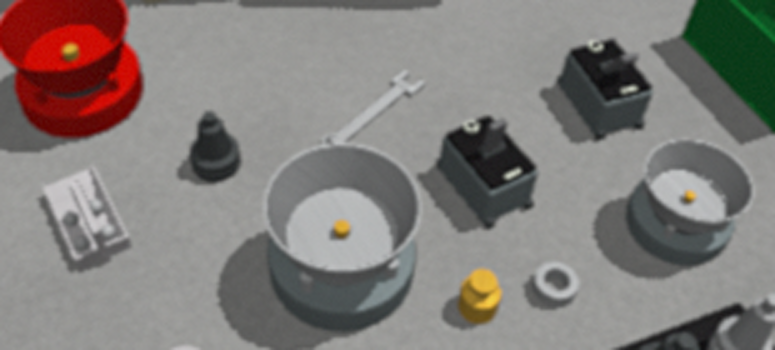

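View pics/c2.png

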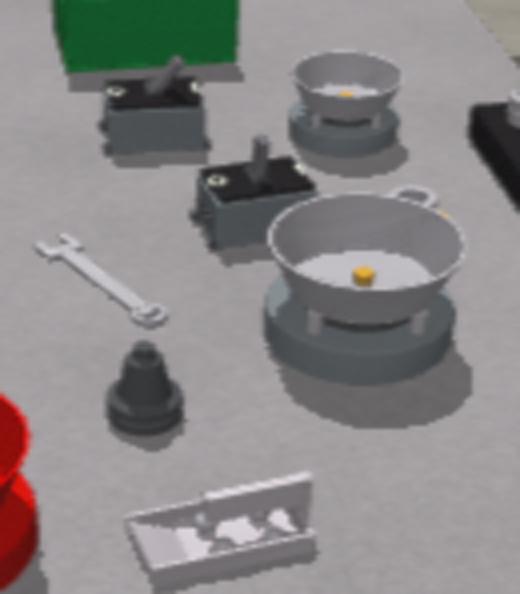

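```bash
python3 - <<'E'
from h import *
for cam in ['scene','side']:
    im,d=vision.get_image(cam);P=world(cam,d)
    np.savez(f'{cam}1.npz',im=im,d=d,P=P)
    for n in ['bowl','cutout_a','lever_a','tray','tray_grip','spanner','holder','oilcan','weight','nut']:
        for k,r in enumerate(nets.outline_of(cam,n)):
            if r['confidence']<.3: continue
            m=r['region']; q=P[m]; q=q[~np.isnan(q[:,0])]
            print(cam,n,k,round(r['confidence'],2),np.round(r['pixel']),m.sum(),np.round(np.median(q,0),3),'min',np.round(np.percentile(q,2,axis=0),3),'max',np.round(np.percentile(q,98,axis=0),3))
            np.savez(f'm_{cam}_{n}_{k}.npz',q=q,m=m)
print(sensors.get_obs()['time'])
E
```

```text
scene bowl 0 0.91 [400. 223.] 1932 [0.728 0.384 0.051] min [0.672 0.331 0.005] max [0.78  0.44  0.089]
scene bowl 1 0.68 [265. 236.] 3961 [ 0.645 -0.004  0.071] min [ 0.565 -0.078  0.002] max [0.72  0.072 0.125]
scene bowl 2 0.57 [160. 164.] 2753 [ 0.266 -0.226  0.072] min [ 0.184 -0.3    0.009] max [ 0.34  -0.152  0.124]
scene bowl 3 0.39 [351. 255.] 232 [0.751 0.205 0.019] min [0.73  0.186 0.001] max [0.773 0.228 0.024]
scene cutout_a 0 0.87 [370. 176.] 1055 [0.546 0.393 0.059] min [0.48  0.372 0.001] max [0.578 0.44  0.108]
scene cutout_a 1 0.65 [323. 209.] 1179 [0.609 0.192 0.064] min [0.547 0.164 0.   ] max [0.645 0.24  0.114]
scene lever_a 0 0.51 [328. 195.] 88 [0.597 0.202 0.101] min [0.559 0.193 0.051] max [0.601 0.23  0.12 ]
scene lever_a 1 0.47 [377. 162.] 54 [0.546 0.403 0.101] min [0.515 0.397 0.068] max [0.556 0.436 0.114]
scene tray 0 0.62 [165. 226.] 681 [ 0.479 -0.255  0.01 ] min [ 0.412 -0.291  0.   ] max [ 0.537 -0.222  0.062]
scene tray 1 0.3 [214. 200.] 415 [ 0.455 -0.094  0.033] min [ 0.429 -0.119  0.002] max [ 0.471 -0.066  0.089]
scene tray_grip 0 0.73 [162. 22
[... 1447 characters left out ...]
 0.412 -0.3   -0.   ] max [ 0.532 -0.235  0.061]
side tray_grip 1 0.48 [349. 241.] 532 [ 0.737 -0.222  0.071] min [ 0.72  -0.231  0.007] max [ 0.764 -0.188  0.102]
side spanner 0 0.53 [235. 201.] 229 [0.435 0.112 0.005] min [ 0.384  0.037 -0.004] max [0.476 0.197 0.01 ]
side holder 0 0.92 [246. 232.] 372 [ 0.436 -0.11   0.031] min [ 0.412 -0.126  0.003] max [ 0.467 -0.087  0.087]
side oilcan 0 0.63 [348. 240.] 574 [ 0.737 -0.222  0.066] min [ 0.72  -0.231 -0.001] max [ 0.765 -0.183  0.102]
side oilcan 1 0.42 [315. 173.] 22 [0.758 0.217 0.016] min [0.745 0.2   0.006] max [0.766 0.224 0.022]
side nut 0 0.36 [315. 173.] 48 [0.756 0.217 0.019] min [0.73  0.173 0.005] max [0.769 0.225 0.029]
1.25
```

```bash
python3 - <<'E'
from h import *
from scipy.optimize import least_squares
for cam in ['scene','side']:
    P=np.load(f'{cam}1.npz')['P'];q=P.reshape(-1,3)[:]
    q=q[~np.isnan(q[:,0])]
    s=q[(np.hypot(q[:,0]-.643,q[:,1])<.095)&(q[:,2]>.119)&(q[:,2]<.132)]
    r=least_squares(lambda p:np.hypot(s[:,0]-p[0],s[:,1]-p[1])-.080,[.643,0],loss='soft_l1',f_scale=.002)
    print(cam,'bowl',len(s),r.x.round(4))
    for nm,c in [('a',(.595,.2)),('b',(.53,.405))]:
        s=q[(abs(q[:,0]-c[0])<.08)&(abs(q[:,1]-c[1])<.07)&(abs(q[:,2]-.070)<.006)][:,:2].astype(np.float32)
        print(cam,'box',nm,len(s),cv2.minAreaRect(s))
        s=q[(abs(q[:,0]-c[0])<.07)&(abs(q[:,1]-c[1])<.06)&(q[:,2]>.085)&(q[:,2]<.13)]
        print('  lever',s.mean(0).round(4),s.min(0).round(3),s.max(0).round(3))
    s=q[(abs(q[:,0]-.475)<.08)&(abs(q[:,1]+.26)<.06)&(q[:,2]>.035)&(q[:,2]<.07)]
    m=s.mean(0);w=np.linalg.svd(s[:,:2]-m[:2],full_matrices=False)[2][0]
    t=(s[:,:2]-m[:2])@w
    print(cam,'blade',len(s),m.round(4),w.round(3),np.percentile(t,[1,99]).round(3),cv2.minAreaRect(s[:,:2].astype(np.float32)))
    s=q[(abs(q[:,0]-.475)<.09)&(abs(q[:,1]+.26)<.06)&(q[:,2]>.015)&(q[:,2]<.07)]
    print('  tray',cv2.minAreaRect(s[:,:2].astype(np.float32)))
a=np.load('scene1.npz')['im'];b=np.load('side1.npz')['im']
A=cv2.resize(a[195:255,135:200],None,fx=6,fy=6,interpolation=cv2.INTER_CUBIC)
B=cv2.resize(b[250:300,230:300],None,fx=5.5,fy=6,interpolation=cv2.INTER_CUBIC)
h=max(A.shape[0],B.shape[0]);o=np.zeros((h,A.shape[1]+B.shape[1],3),np.uint8);o[:A.shape[0],:A.shape[1]]=A;o[:B.shape[0],A.shape[1]:]=B
cv2.imwrite('pics/c3.png',o)
E
```

```text
scene bowl 369 [ 0.6405 -0.0016]
scene box a 506 ((0.5928199887275696, 0.20424477756023407), (0.0972156673669815, 0.0666646957397461), 6.689209938049316)
  lever [0.5973 0.2019 0.1064] [0.591 0.193 0.085] [0.602 0.215 0.121]
scene box b 416 ((0.525538444519043, 0.4088526964187622), (0.06506954878568649, 0.09696272760629654), 87.1217041015625)
  lever [0.5484 0.4047 0.1046] [0.536 0.397 0.086] [0.556 0.419 0.114]
scene blade 113 [ 0.5055 -0.2533  0.0573] [0.986 0.164] [-0.046  0.033] ((0.49927473068237305, -0.25411146879196167), (0.08155298978090286, 0.010041396133601665), 9.572220802307129)
  tray ((0.47447654604911804, -0.25780776143074036), (0.131693497300148, 0.06359276175498962), 8.81247615814209)
side bowl 201 [ 0.638  -0.0062]
side box a 237 ((0.589518129825592, 0.19910743832588196), (0.09392343461513519, 0.07239321619272232), 7.096327781677246)
  lever [0.5914 0.1955 0.1041] [0.586 0.186 0.085] [0.597 0.208 0.121]
side box b 174 ((0.5245845317840576, 0.40363845229148865), (0.07318469136953354, 0.09385612607002258), 88.14645385742188)
  lever [0.5418 0.4006 0.0997] [0.528 0.389 0.086] [0.554 0.417 0.112]
side blade 229 [ 0.4963 -0.2608  0.0517] [-0.988 -0.152] [-0.04   0.039] ((0.49642354249954224, -0.25883281230926514), (0.0807097926735878, 0.01306966133415699), 7.55733585357666)
  tray ((0.4717361032962799, -0.26093241572380066), (0.1301145702600479, 0.06984278559684753), 8.652262687683105)
```

View pics/c3.png

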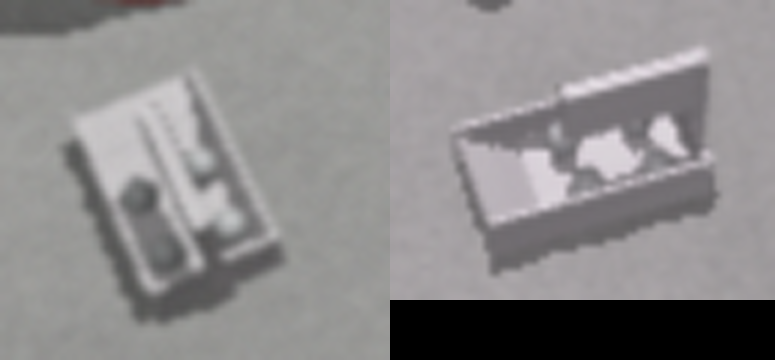

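```bash
cat >> h.py <<'E'
def plan(x,y,z,yaw):
    o=sensors.get_obs(); Rt=R.from_euler('xyz',o['eef_rot'],degrees=True).as_matrix()
    d=Rt.T@(np.array([x,y,z])-o['eef_pos']); tw=-((yaw-o['eef_rot'][2]+180)%360-180)
    print('t',round(o['time'],2),'pos',o['eef_pos'].round(4),'rot',o['eef_rot'].round(2),'-> tx,ty,tz',d.round(4),'twist',round(tw,2))
E
python3 -c "
from h import *
plan(.631,.206,.23,187)"
```

```text
t 1.25 pos [0.1869 0.5701 0.2313] rot [-180.      0.    161.85] -> tx,ty,tz [-0.5354 -0.2077  0.0013] twist -25.15
```

>>> jog_arm --commands '[{"tx": -0.535, "ty": -0.208, "tz": 0, "twist": -25, "gripper": 0}, {"tx": -0.535, "ty": -0.208, "tz": 0, "twist": -25, "gripper": 0}, {"tx": -0.535, "ty": -0.208, "tz": 0, "twist": -25, "gripper": 0}, {"tx": -0.535, "ty": -0.208, "tz": 0, "twist": -25, "gripper": 0}, {"tx": -0.535, "ty": -0.208, "tz": 0, "twist": -25, "gripper": 0}, {"tx": -0.535, "ty": -0.208, "tz": 0, "twist": -25, "gripper": 0}, {"tx": -0.535, "ty": -0.208, "tz": 0, "twist": -25, "gripper": 0}, {"tx": -0.535, "ty": -0.208, "tz": 0, "twist": -25, "gripper": 0}, {"tx": -0.535, "ty": -0.208, "tz": 0, "twist": -25, "gripper": 0}, {"tx": -0.535, "ty": -0.208, "tz": 0, "twist": -25, "gripper": 0}]'

```text
time: 2.25
eef_pos: [0.5672, 0.2575, 0.2315]
eef_rot: [180.0, 0.0, -173.2]
ft_force: [-0.3, 1.0, 1.1]
opening: -0.002
```

```bash
python3 -c "
from h import *
plan(.631,.206,.20,187)"
```

```text
t 2.25 pos [0.5672 0.2575 0.2315] rot [ 1.7999e+02  2.0000e-02 -1.7315e+02] -> tx,ty,tz [-0.0572 -0.0587  0.0315] twist -0.15
```

>>> jog_arm --commands '[{"tx": -0.057, "ty": -0.059, "tz": 0}, {"tx": -0.057, "ty": -0.059, "tz": 0}, {"tx": -0.057, "ty": -0.059, "tz": 0.05}, {"tx": -0.057, "ty": -0.059, "tz": 0.09}, {"tx": -0.057, "ty": -0.059, "tz": 0.12}, {"tx": -0.057, "ty": -0.059, "tz": 0.134}, {"tx": -0.057, "ty": -0.059, "tz": 0.134}, {"tx": -0.057, "ty": -0.059, "tz": 0.134}]'

```text
invalid input at $.commands[0]: expected keys tx, ty, tz, twist, gripper
```

```bash
python3 -c "
from h import *
for n in ['side','scene']:
    im,d=vision.get_image(n); c={'side':im[100:240,200:340],'scene':im[140:240,280:400]}[n]
    cv2.imwrite(f'pics/{n}2.png',cv2.resize(c,None,fx=4,fy=4,interpolation=2))
plan(.591,.2015,.095,187)"
```

```text
t 2.35 pos [0.5698 0.254  0.2308] rot [-1.7989e+02  5.0000e-02 -1.7349e+02] -> tx,ty,tz [-0.015  -0.0544  0.1359] twist -0.49
```

View pics/side2.png

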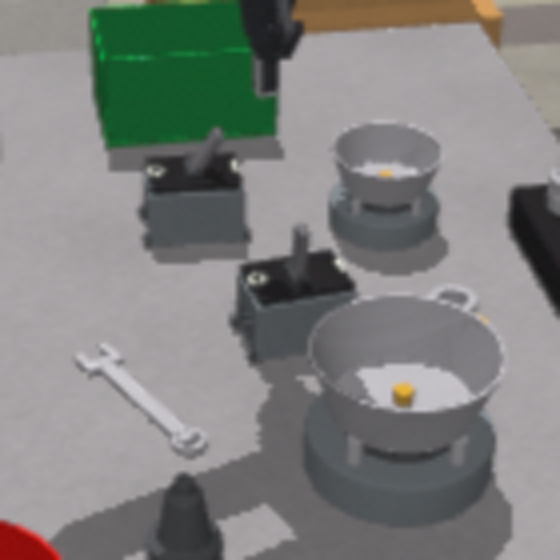

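>>> jog_arm --commands '[{"tx": -0.055, "ty": -0.055, "tz": 0, "twist": 0, "gripper": 0}, {"tx": -0.055, "ty": -0.055, "tz": 0, "twist": 0, "gripper": 0}, {"tx": -0.055, "ty": -0.055, "tz": 0.05, "twist": 0, "gripper": 0}, {"tx": -0.055, "ty": -0.055, "tz": 0.09, "twist": 0, "gripper": 0}, {"tx": -0.055, "ty": -0.055, "tz": 0.12, "twist": 0, "gripper": 0}, {"tx": -0.055, "ty": -0.055, "tz": 0.135, "twist": 0, "gripper": 0}, {"tx": -0.055, "ty": -0.055, "tz": 0.135, "twist": 0, "gripper": 0}]'

```text
time: 3.05
eef_pos: [0.625, 0.2108, 0.0935]
eef_rot: [-180.0, -0.3, -173.1]
ft_force: [-0.9, 1.0, 0.3]
opening: 0.0
```

```bash
python3 -c "
from h import *
for n in ['side']:
    im,d=vision.get_image(n); c={'side':im[100:240,200:340],'scene':im[140:240,280:400]}[n]
    cv2.imwrite(f'pics/{n}3.png',cv2.resize(c,None,fx=4,fy=4,interpolation=2))
plan(.591,.2015,.095,187)"
```

```text
t 3.1 pos [0.6265 0.2112 0.096 ] rot [-1.7999e+02 -8.0000e-02 -1.7313e+02] -> tx,ty,tz [ 0.0364 -0.0054  0.0011] twist -0.13
```

View pics/side3.png

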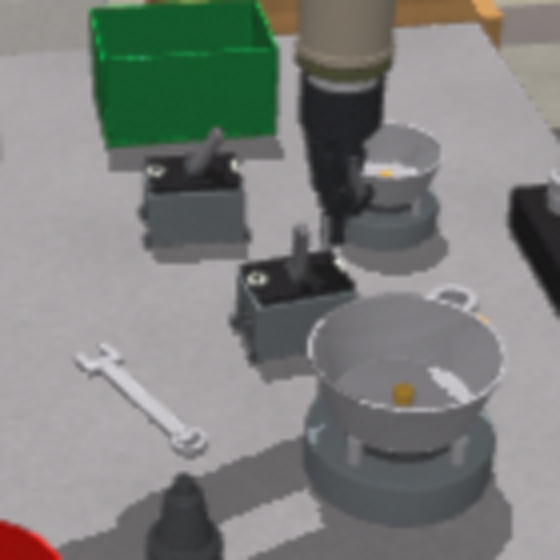

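>>> jog_arm --commands '[{"tx": 0.01, "ty": -0.004, "tz": 0, "twist": 0, "gripper": 0}, {"tx": 0.018, "ty": -0.005, "tz": 0, "twist": 0, "gripper": 0}, {"tx": 0.024, "ty": -0.005, "tz": 0, "twist": 0, "gripper": 0}, {"tx": 0.03, "ty": -0.005, "tz": 0, "twist": 0, "gripper": 0}, {"tx": 0.034, "ty": -0.005, "tz": 0, "twist": 0, "gripper": 0}, {"tx": 0.034, "ty": -0.005, "tz": 0, "twist": 0, "gripper": 0}]'

```text
time: 3.7
eef_pos: [0.5938, 0.2022, 0.0971]
eef_rot: [180.0, 0.1, -173.1]
ft_force: [1.2, 0.9, 2.4]
opening: -0.005
```

```bash
cat > look.py <<'E'
import sys
from h import *
n,k,x0,y0,x1,y1,s=sys.argv[1],sys.argv[2],*map(int,sys.argv[3:8])
im,d=vision.get_image(n); cv2.imwrite(f'pics/{n}{k}.png',cv2.resize(im[y0:y1,x0:x1],None,fx=s,fy=s,interpolation=2))
np.savez(f'{n}{k}.npz',im=im,d=d,P=world(n,d,sensors.get_obs()))
E
python3 look.py side 4 200 100 340 240 4; python3 -c "
from h import *
plan(.591,.2015,.095,187); print(sensors.get_obs()['ft_force'])"
```

```text
t 3.75 pos [0.5939 0.2022 0.0969] rot [ 1.7999e+02  5.0000e-02 -1.7314e+02] -> tx,ty,tz [ 0.003  -0.0003  0.0019] twist -0.14
[ 1.32462316 -0.25977646  2.59861063]
```

View pics/side4.png

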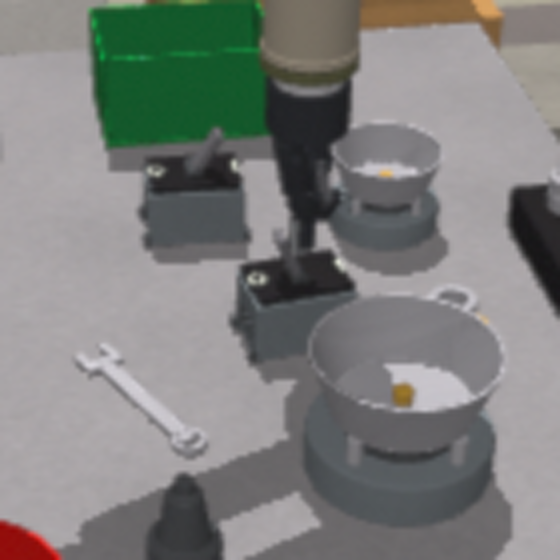

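>>> jog_arm --commands '[{"tx": 0.004, "ty": 0, "tz": 0, "twist": 0, "gripper": 0}, {"tx": 0.007, "ty": 0, "tz": 0, "twist": 0, "gripper": 0}, {"tx": 0.009, "ty": 0, "tz": 0, "twist": 0, "gripper": 0}, {"tx": 0.009, "ty": 0, "tz": 0, "twist": 0, "gripper": 0}]'

```text
time: 4.15
eef_pos: [0.5871, 0.2012, 0.0973]
eef_rot: [180.0, 0.3, -173.2]
ft_force: [11.7, 1.6, -1.2]
opening: -0.004
```

>>> jog_arm --commands '[{"tx": 0.002, "ty": 0, "tz": 0, "twist": 0, "gripper": 0}, {"tx": 0.003, "ty": 0, "tz": 0, "twist": 0, "gripper": 0}]'

```text
time: 4.35
eef_pos: [0.5863, 0.2011, 0.0984]
eef_rot: [180.0, 0.6, -173.2]
ft_force: [18.4, 2.7, 0.4]
opening: -0.001
```

```bash

python3 look.py side 5 200 100 340 240 4; python3 -c "
from h import *
plan(.591,.2015,.095,187); print(sensors.get_obs()['ft_force'])"
```

```text
t 4.4 pos [0.5863 0.2011 0.0985] rot [ 179.96    0.59 -173.17] -> tx,ty,tz [-0.0047 -0.0002  0.0036] twist -0.17
[17.56303277  2.56888915 -1.74475646]
```

View pics/side5.png

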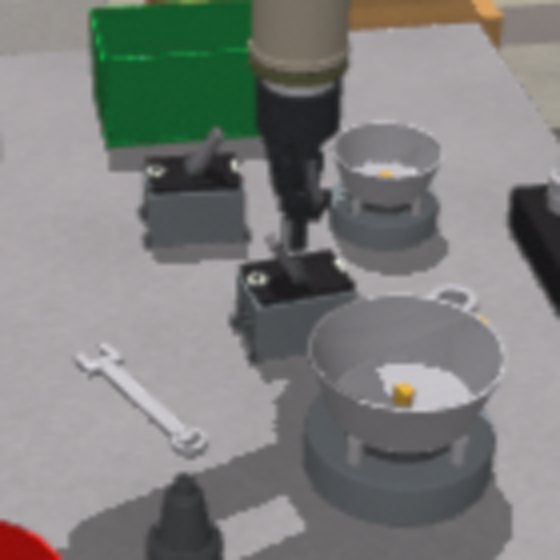

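>>> jog_arm --commands '[{"tx": -0.02, "ty": 0, "tz": 0, "twist": 0, "gripper": 0}, {"tx": -0.025, "ty": 0, "tz": -0.05, "twist": 0, "gripper": 0}, {"tx": -0.025, "ty": 0, "tz": -0.1, "twist": 0, "gripper": 0.3}, {"tx": -0.025, "ty": 0, "tz": -0.13, "twist": 0, "gripper": 0.6}, {"tx": -0.025, "ty": 0, "tz": -0.13, "twist": 0, "gripper": 0.7}]'

```text
time: 4.9
eef_pos: [0.609, 0.2042, 0.2326]
eef_rot: [179.9, 0.5, -173.1]
ft_force: [1.2, 0.6, 1.3]
opening: 0.505
```

```bash

python3 look.py side 6 200 100 340 240 4; python3 -c "
from h import *
a=np.load('side6.npz')['P'].reshape(-1,3);c=(.591,.2015)
s=a[(abs(a[:,0]-c[0])<.07)&(abs(a[:,1]-c[1])<.035)&(a[:,2]>.085)&(a[:,2]<.13)]
print(s.mean(0),s.min(0),s.max(0),len(s))
plan(.4685,-.26,.20,189)"
```

```text
[0.57011831 0.19205431 0.10244704] [0.5600212  0.18559657 0.08634507] [0.58148272 0.20747598 0.11382973] 27
t 4.95 pos [0.6078 0.2039 0.2292] rot [ 179.97    0.23 -173.15] -> tx,ty,tz [ 0.1937 -0.444   0.0281] twist -2.15
```

View pics/side6.png

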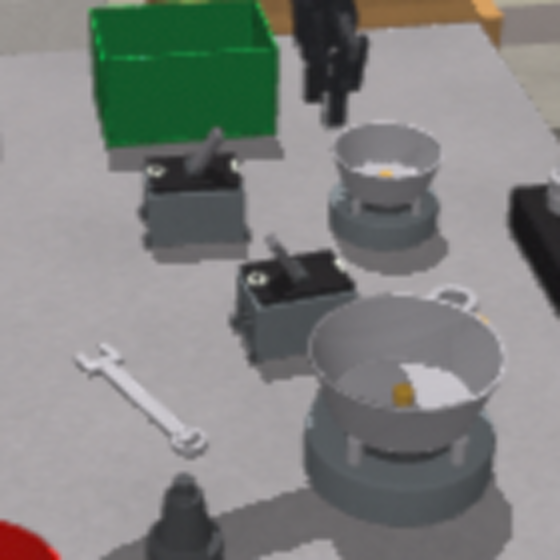

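>>> jog_arm --commands '[{"tx": 0.194, "ty": -0.444, "tz": 0.01, "twist": -2, "gripper": 0.7}, {"tx": 0.194, "ty": -0.444, "tz": 0.01, "twist": -2, "gripper": 0.7}, {"tx": 0.194, "ty": -0.444, "tz": 0.01, "twist": -2, "gripper": 0.7}, {"tx": 0.194, "ty": -0.444, "tz": 0.01, "twist": -2, "gripper": 0.7}, {"tx": 0.194, "ty": -0.444, "tz": 0.01, "twist": -2, "gripper": 0.7}, {"tx": 0.194, "ty": -0.444, "tz": 0.01, "twist": -2, "gripper": 0.7}, {"tx": 0.194, "ty": -0.444, "tz": 0.01, "twist": -2, "gripper": 0.7}, {"tx": 0.194, "ty": -0.444, "tz": 0.01, "twist": -2, "gripper": 0.7}, {"tx": 0.194, "ty": -0.444, "tz": 0.01, "twist": -2, "gripper": 0.7}, {"tx": 0.194, "ty": -0.444, "tz": 0.01, "twist": -2, "gripper": 0.7}]'

```text
time: 5.95
eef_pos: [0.4644, -0.2623, 0.2138]
eef_rot: [179.9, -0.2, -171.2]
ft_force: [0.0, 1.4, 0.2]
opening: 0.699
```

>>> jog_arm --commands '[{"tx": 0, "ty": 0, "tz": 0, "twist": 0, "gripper": 0.7}, {"tx": 0, "ty": 0, "tz": 0, "twist": 0, "gripper": 0.7}]'

```text
time: 6.15
eef_pos: [0.4657, -0.2601, 0.2141]
eef_rot: [179.8, -0.2, -171.3]
ft_force: [-0.3, 0.3, -0.1]
opening: 0.703
```

```bash

python3 look.py wrist 7 0 0 512 384 1; python3 -c "
from h import *
plan(.4685,-.26,.20,189)
q=np.load('wrist7.npz')['P'].reshape(-1,3)
s=q[(abs(q[:,0]-.475)<.08)&(abs(q[:,1]+.26)<.06)&(q[:,2]>.045)&(q[:,2]<.07)]
print('blade',len(s),s.mean(0),cv2.minAreaRect(s[:,:2].astype(np.float32)))
s=q[(abs(q[:,0]-.475)<.09)&(abs(q[:,1]+.26)<.06)&(q[:,2]>.017)&(q[:,2]<.07)]
print('  tray',cv2.minAreaRect(s[:,:2].astype(np.float32)))
"
```

```text
t 6.2 pos [ 0.4663 -0.2594  0.2146] rot [ 1.7985e+02 -1.2000e-01 -1.7118e+02] -> tx,ty,tz [-0.0021 -0.001   0.0146] twist -0.18
blade 780 [ 0.49532405 -0.25377661  0.06253969] ((0.4975101351737976, -0.25335970520973206), (0.0805816501379013, 0.009479532949626446), 8.701691627502441)
  tray ((0.47353535890579224, -0.25751426815986633), (0.1292436569929123, 0.06416649371385574), 8.806925773620605)
```

View pics/wrist7.png

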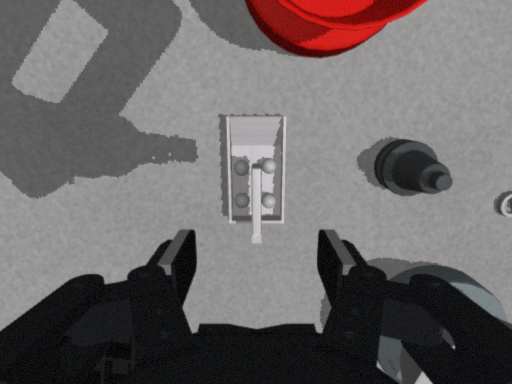

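>>> jog_arm --commands '[{"tx": -0.0025, "ty": 0.001, "tz": 0.05, "twist": 0, "gripper": 0.5}, {"tx": -0.0025, "ty": 0.001, "tz": 0.1, "twist": 0, "gripper": 0.5}, {"tx": -0.0025, "ty": 0.001, "tz": 0.14, "twist": 0, "gripper": 0.5}, {"tx": -0.0025, "ty": 0.001, "tz": 0.17, "twist": 0, "gripper": 0.5}, {"tx": -0.0025, "ty": 0.001, "tz": 0.183, "twist": 0, "gripper": 0.5}, {"tx": -0.0025, "ty": 0.001, "tz": 0.183, "twist": 0, "gripper": 0.5}, {"tx": -0.0025, "ty": 0.001, "tz": 0.183, "twist": 0, "gripper": 0.5}]'

```text
time: 6.9
eef_pos: [0.4704, -0.2589, 0.0346]
eef_rot: [-180.0, 0.1, -171.1]
ft_force: [0.5, -0.4, 1.2]
opening: 0.502
```

>>> jog_arm --commands '[{"tx": 0, "ty": 0, "tz": 0, "twist": 0, "gripper": 0.3}, {"tx": 0, "ty": 0, "tz": 0, "twist": 0, "gripper": 0.2}, {"tx": 0, "ty": 0, "tz": 0, "twist": 0, "gripper": 0.1}, {"tx": 0, "ty": 0, "tz": 0, "twist": 0, "gripper": 0}, {"tx": 0, "ty": 0, "tz": 0, "twist": 0, "gripper": 0}, {"tx": 0, "ty": 0, "tz": 0, "twist": 0, "gripper": 0}]' --newtons 50

```text
time: 7.5
eef_pos: [0.4705, -0.2599, 0.0351]
eef_rot: [-179.9, 0.1, -171.2]
ft_force: [-1.8, 1.4, 7.7]
opening: 0.11
```

```bash

python3 look.py side 8 180 200 340 320 4; python3 -c "
from h import *
plan(.4685,-.26,.20,189); print(sensors.get_obs())"
```

```text
t 7.55 pos [ 0.4705 -0.2599  0.035 ] rot [-1.7989e+02  1.2000e-01 -1.7116e+02] -> tx,ty,tz [ 1.60e-03 -1.00e-04 -1.65e-01] twist -0.16
{'time': 7.55, 'joint_pos': array([-3.43831720e+01,  8.51493841e+00,  1.05715541e+02,  8.33855453e-03,
        6.56080225e+01, -1.33225292e+02]), 'joint_vel': array([-0.03137129, -0.09085045, -0.09846196, -0.05500261,  0.04275629,
       -0.00782546]), 'joint_torque': array([-2.70206770e-01, -4.79959774e+01, -4.10035944e+01, -1.23315803e-01,
       -4.30176007e-01,  2.70128640e-02]), 'eef_pos': array([ 0.47050304, -0.25985903,  0.03503992]), 'eef_rot': array([-1.79894936e+02,  1.22885942e-01, -1.71161200e+02]), 'ft_force': array([-1.55122839,  1.05305559,  7.05956468]), 'moment': array([0.21544707, 0.14013958, 0.03290621]), 'opening': 0.10671949146389145}
```

View pics/side8.png

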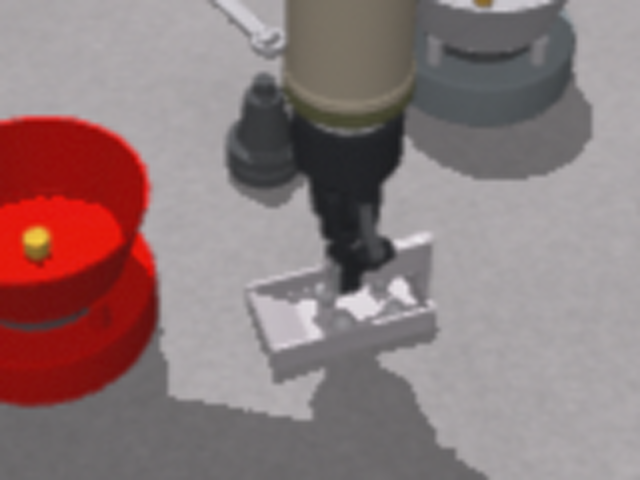

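>>> jog_arm --commands '[{"tx": 0, "ty": 0, "tz": -0.005, "twist": 0, "gripper": 0}, {"tx": 0, "ty": 0, "tz": -0.015, "twist": 0, "gripper": 0}, {"tx": 0, "ty": 0, "tz": -0.03, "twist": 0, "gripper": 0}, {"tx": 0, "ty": 0, "tz": -0.05, "twist": 0, "gripper": 0}, {"tx": 0, "ty": 0, "tz": -0.075, "twist": 0, "gripper": 0}, {"tx": 0, "ty": 0, "tz": -0.1, "twist": 0, "gripper": 0}, {"tx": 0, "ty": 0, "tz": -0.125, "twist": 0, "gripper": 0}, {"tx": 0, "ty": 0, "tz": -0.145, "twist": 0, "gripper": 0}, {"tx": 0, "ty": 0, "tz": -0.155, "twist": 0, "gripper": 0}, {"tx": 0, "ty": 0, "tz": -0.155, "twist": 0, "gripper": 0}]'

```text
time: 8.55
eef_pos: [0.4704, -0.2598, 0.1908]
eef_rot: [-179.8, 0.2, -171.2]
ft_force: [0.6, -0.4, -2.2]
opening: 0.11
```

```bash

python3 look.py side 9 180 160 340 280 4; python3 -c "
from h import *
plan(.658,-.001,.185,188.8); print(sensors.get_obs()['ft_force'],sensors.get_obs()['opening'])"
```

```text
t 8.6 pos [ 0.4697 -0.2593  0.189 ] rot [-1.7994e+02  6.0000e-02 -1.7115e+02] -> tx,ty,tz [-0.2258  0.2262  0.0041] twist 0.05
[-0.47100627  0.48443758 -2.32241139] 0.10616808880337625
```

View pics/side9.png

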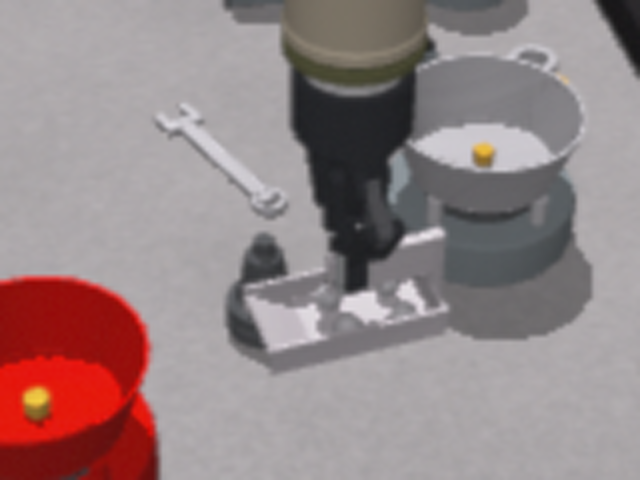

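>>> jog_arm --commands '[{"tx": -0.006, "ty": 0.006, "tz": 0, "twist": 0, "gripper": 0}, {"tx": -0.018, "ty": 0.018, "tz": 0, "twist": 0, "gripper": 0}, {"tx": -0.036, "ty": 0.036, "tz": 0, "twist": 0, "gripper": 0}, {"tx": -0.056, "ty": 0.056, "tz": 0, "twist": 0, "gripper": 0}, {"tx": -0.076, "ty": 0.076, "tz": 0, "twist": 0, "gripper": 0}, {"tx": -0.096, "ty": 0.096, "tz": 0, "twist": 0, "gripper": 0}, {"tx": -0.114, "ty": 0.114, "tz": 0, "twist": 0, "gripper": 0}, {"tx": -0.128, "ty": 0.128, "tz": 0, "twist": 0, "gripper": 0}, {"tx": -0.138, "ty": 0.138, "tz": 0, "twist": 0, "gripper": 0}, {"tx": -0.144, "ty": 0.144, "tz": 0, "twist": 0, "gripper": 0}]'

```text
time: 9.6
eef_pos: [0.5895, -0.0932, 0.1869]
eef_rot: [179.9, -0.1, -171.1]
ft_force: [-0.5, 0.1, -2.6]
opening: 0.105
```

>>> jog_arm --commands '[{"tx": -0.01, "ty": 0.01, "tz": 0, "twist": 0, "gripper": 0}, {"tx": -0.024, "ty": 0.024, "tz": 0, "twist": 0, "gripper": 0}, {"tx": -0.04, "ty": 0.04, "tz": 0, "twist": 0, "gripper": 0}, {"tx": -0.056, "ty": 0.056, "tz": 0, "twist": 0, "gripper": 0}, {"tx": -0.068, "ty": 0.068, "tz": 0, "twist": 0, "gripper": 0}, {"tx": -0.076, "ty": 0.076, "tz": 0, "twist": 0, "gripper": 0}, {"tx": -0.081, "ty": 0.081, "tz": 0.004, "twist": 0, "gripper": 0}, {"tx": -0.081, "ty": 0.081, "tz": 0.008, "twist": 0, "gripper": 0}, {"tx": -0.081, "ty": 0.081, "tz": 0.01, "twist": 0, "gripper": 0}]'

```text
time: 10.5
eef_pos: [0.6565, -0.0026, 0.1772]
eef_rot: [-180.0, -0.1, -171.2]
ft_force: [-0.2, 0.2, -1.9]
opening: 0.107
```

```bash

python3 look.py side 10 220 100 380 240 4; python3 look.py scene 10 190 130 350 290 4; python3 -c "
from h import *
plan(.658,-.001,.172,188.8); print(sensors.get_obs()['ft_force'],sensors.get_obs()['opening'])"
```

```text
t 10.6 pos [ 0.6564 -0.0029  0.1774] rot [ 1.7999e+02 -9.0000e-02 -1.7120e+02] -> tx,ty,tz [-0.0019  0.0016  0.0054] twist 0.0
[ 0.43987655 -0.9461508  -1.60042562] 0.1033701088962654
```

View pics/side10.png

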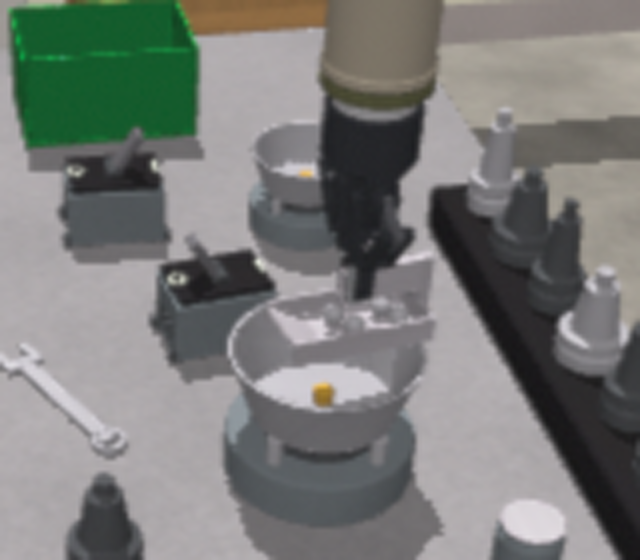

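View pics/scene10.png

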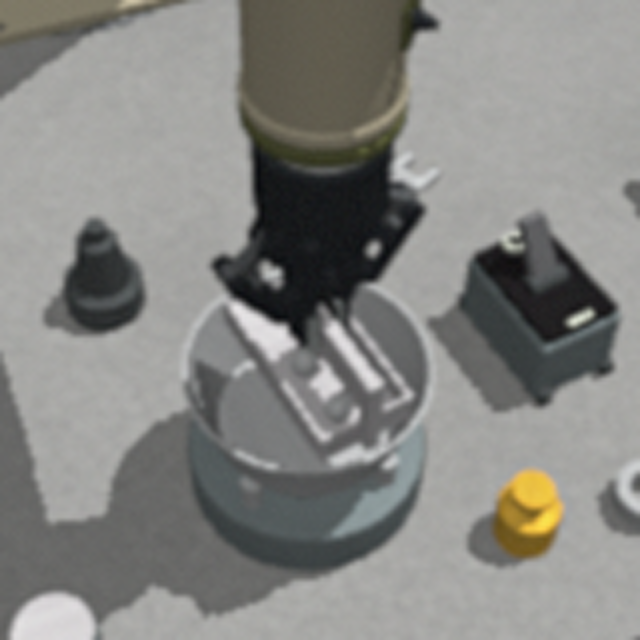

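>>> jog_arm --commands '[{"tx": 0, "ty": 0, "tz": 0.007, "twist": 0, "gripper": 0}, {"tx": 0, "ty": 0, "tz": 0.013, "twist": 0, "gripper": 0}, {"tx": 0, "ty": 0, "tz": 0.018, "twist": 0, "gripper": 0}, {"tx": 0, "ty": 0, "tz": 0.022, "twist": 0, "gripper": 0}, {"tx": 0, "ty": 0, "tz": 0.026, "twist": 0, "gripper": 0}, {"tx": 0, "ty": 0, "tz": 0.03, "twist": 0, "gripper": 0}]' --newtons 35

```text
time: 11.2
eef_pos: [0.6578, -0.0025, 0.1519]
eef_rot: [-179.9, 0.2, -171.2]
ft_force: [-13.0, 0.2, 21.6]
opening: 0.107
```

```bash

python3 look.py side 11 220 100 380 240 4;  python3 -c "
from h import *
plan(.658,-.001,.172,188.8); print(sensors.get_obs()['ft_force'],sensors.get_obs()['opening'])"
```

```text
t 11.25 pos [ 0.6577 -0.0025  0.1511] rot [-1.7994e+02  1.4000e-01 -1.7116e+02] -> tx,ty,tz [-0.0006  0.0014 -0.0209] twist 0.04
[-7.09777353 -0.46554376 17.19873286] 0.10630269248886391
```

View pics/side11.png

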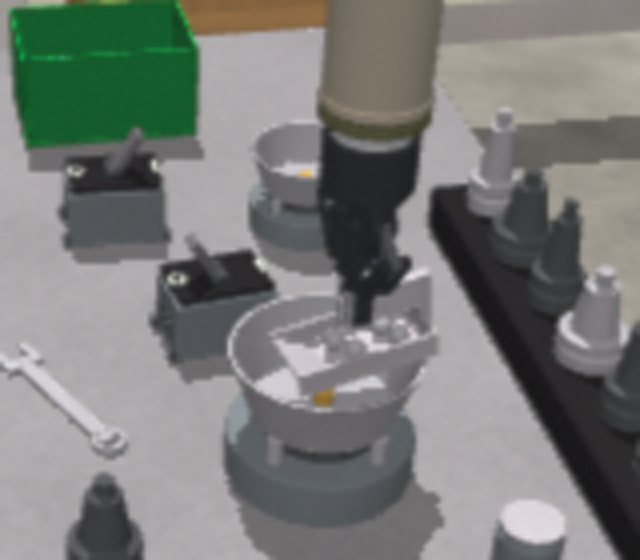

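>>> jog_arm --commands '[{"tx": 0, "ty": 0, "tz": 0.004, "twist": 0, "gripper": 0}, {"tx": 0, "ty": 0, "tz": 0.007, "twist": 0, "gripper": 0}, {"tx": 0, "ty": 0, "tz": 0.01, "twist": 0, "gripper": 0}, {"tx": 0, "ty": 0, "tz": 0.013, "twist": 0, "gripper": 0}]' --newtons 22

```text
time: 11.65
eef_pos: [0.6562, -0.0024, 0.1389]
eef_rot: [-180.0, -0.0, -171.2]
ft_force: [-25.3, 1.6, 26.4]
opening: 0.103
```

```bash

python3 look.py side 12 220 100 380 240 4;  python3 -c "
from h import *
plan(.658,-.001,.172,188.8); print(sensors.get_obs()['ft_force'],sensors.get_obs()['opening'])"
```

```text
t 11.7 pos [ 0.6561 -0.0024  0.1382] rot [-1.7998e+02 -7.0000e-02 -1.7117e+02] -> tx,ty,tz [-0.002   0.0011 -0.0338] twist 0.03
[-19.8654824    0.8694749   22.73459666] 0.10466756980628018
```

View pics/side12.png

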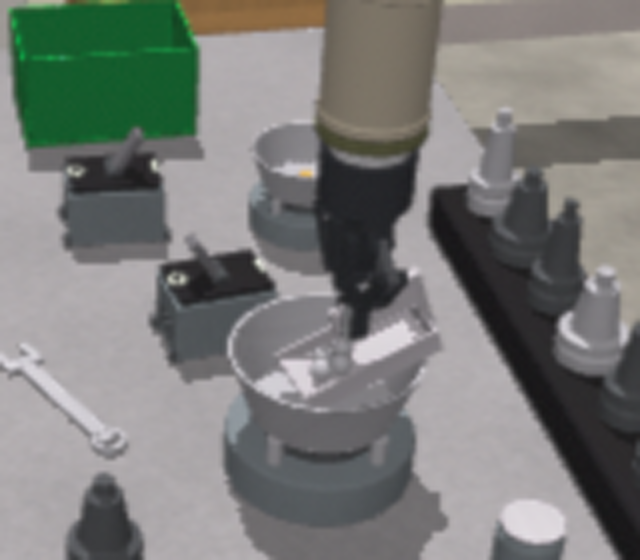

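>>> jog_arm --commands '[{"tx": -0.001, "ty": 0, "tz": 0.003, "twist": 0, "gripper": 0}, {"tx": -0.002, "ty": 0, "tz": 0.006, "twist": 0, "gripper": 0}, {"tx": -0.002, "ty": 0, "tz": 0.007, "twist": 0, "gripper": 0}]' --newtons 22

```text
time: 12.0
eef_pos: [0.6568, -0.0018, 0.1313]
eef_rot: [180.0, -0.2, -171.1]
ft_force: [-30.0, 0.2, 32.0]
opening: 0.106
```

```bash

python3 look.py side 13 220 100 380 240 4; python3 look.py scene 13 190 130 350 290 4;  python3 -c "
from h import *
plan(.658,-.001,.172,188.8); print(sensors.get_obs()['ft_force'],sensors.get_obs()['opening'])"
```

```text
t 12.1 pos [ 0.6569 -0.0018  0.1315] rot [ 179.98   -0.22 -171.14] -> tx,ty,tz [-0.001   0.0006 -0.0405] twist 0.06
[-27.71212765   0.86532924  26.1476889 ] 0.11098847173767622
```

View pics/side13.png

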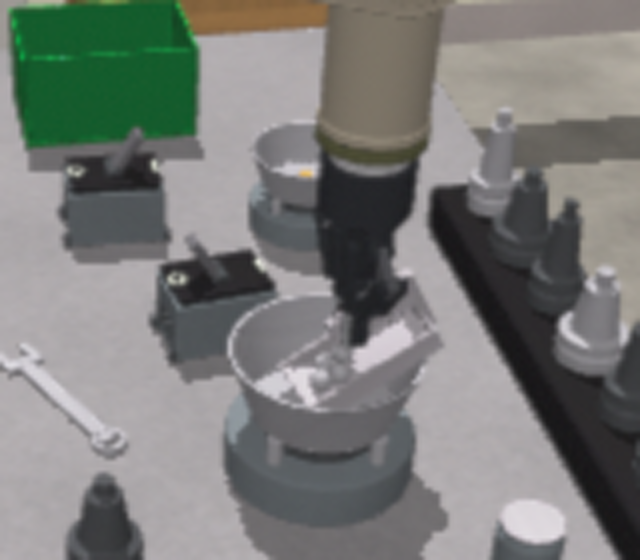

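View pics/scene13.png

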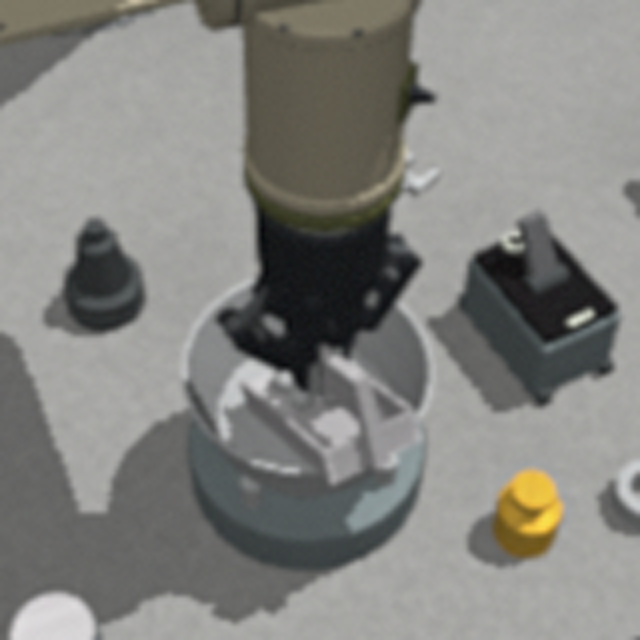

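```bash
cat > tilt.py <<'E'
import sys
from h import *
k=sys.argv[1]
D=np.load(f'side{k}.npz');P=D['P'];im=D['im'].astype(int)
# near wall top edge of the tray: in tray plane coords u along -d, lateral w
d=np.array([-.988,-.153]);n=np.array([.153,-.988]);C=np.array([.639,-.004])
u=(P[...,:2]-C)@(-d); w=(P[...,:2]-C)@n
m=(w>.026)&(w<.040)&(abs(u)<.13)&(P[...,2]>.08)&(P[...,2]<.2)&(im.min(-1)>120)
print(m.sum())
from collections import defaultdict
b=defaultdict(list)
for a,z in zip(u[m],P[...,2][m]): b[int(a*1000)//8].append(z)
xs=[];zt=[]
for k in sorted(b): print(k*8+4,len(b[k]),round(min(b[k])*1000),round(max(b[k])*1000),end=' | ')
E
python3 tilt.py 13
```

```text
89
-76 3 122 125 | -28 2 93 99 | -20 5 95 101 | -12 5 95 107 | -4 6 102 109 | 4 3 110 115 | 12 5 95 120 | 20 5 99 122 | 28 5 100 126 | 36 4 124 132 | 44 6 126 135 | 52 6 131 141 | 60 5 120 142 | 68 10 126 150 | 76 13 124 151 | 84 6 127 140 |
```

>>> jog_arm --commands '[{"tx": 0, "ty": 0, "tz": -0.005, "twist": 0, "gripper": 0}, {"tx": -0.006, "ty": 0, "tz": -0.008, "twist": 0, "gripper": 0}, {"tx": -0.011, "ty": 0, "tz": -0.009, "twist": 0, "gripper": 0}, {"tx": -0.009, "ty": 0, "tz": -0.004, "twist": 0, "gripper": 0}, {"tx": -0.006, "ty": 0, "tz": -0.001, "twist": 0, "gripper": 0}, {"tx": -0.003, "ty": 0, "tz": 0.002, "twist": 0, "gripper": 0}, {"tx": -0.002, "ty": 0, "tz": 0.003, "twist": 0, "gripper": 0}]' --newtons 25

```text
time: 12.8
eef_pos: [0.6633, -0.0009, 0.1298]
eef_rot: [-180.0, 0.3, -171.1]
ft_force: [-9.5, 4.0, 23.2]
opening: 0.109
```

```bash

python3 look.py side 14 220 100 380 240 4; python3 look.py scene 14 190 130 350 290 4;  python3 tilt.py 14; python3 -c "
from h import *
plan(.658,-.001,.172,188.8); print(sensors.get_obs()['ft_force'],sensors.get_obs()['opening'])"
```

```text
87
-76 3 124 126 | -68 2 121 122 | -12 2 88 93 | -4 5 91 100 | 4 6 93 107 | 12 4 105 110 | 20 3 112 117 | 28 6 112 122 | 36 6 95 126 | 44 4 127 130 | 52 7 130 140 | 60 4 131 143 | 68 5 142 148 | 76 15 124 155 | 84 13 132 158 | 92 2 139 140 | t 12.9 pos [ 0.6631 -0.0009  0.1297] rot [-179.98    0.31 -171.12] -> tx,ty,tz [ 0.0049  0.0007 -0.0423] twist 0.08
[-11.07676465   3.80052829  21.9594673 ] 0.10683247529793957
```

View pics/side14.png

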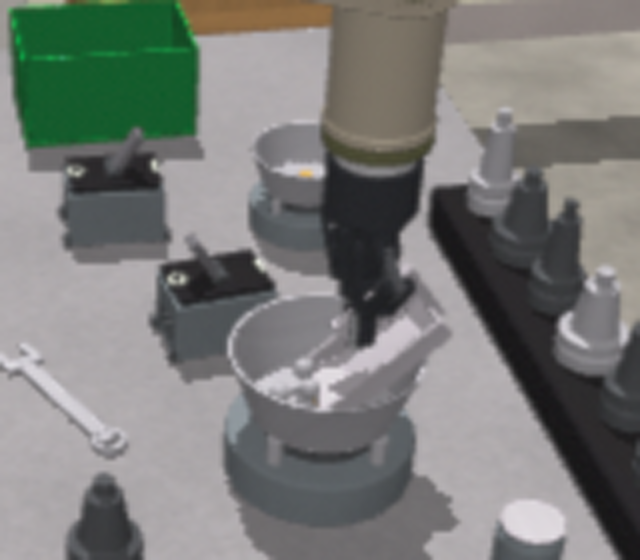

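View pics/scene14.png

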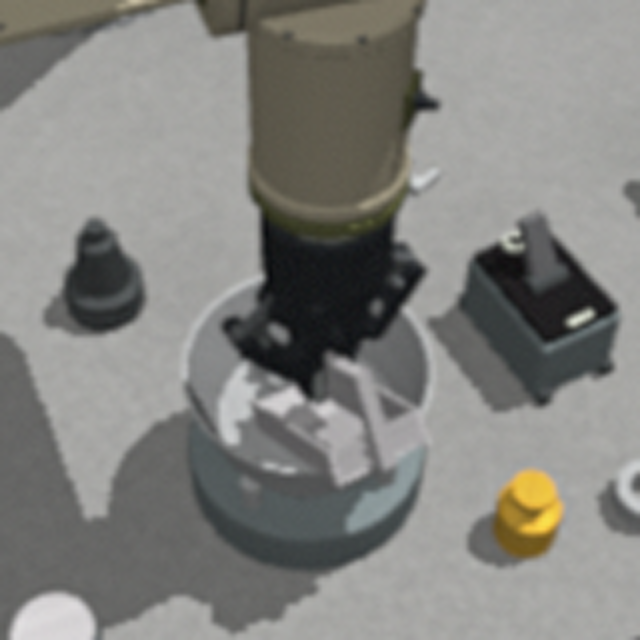

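>>> jog_arm --commands '[{"tx": 0.002, "ty": 0, "tz": 0.002, "twist": 0, "gripper": 0}, {"tx": 0.004, "ty": 0, "tz": 0.004, "twist": 0, "gripper": 0}, {"tx": 0.006, "ty": 0, "tz": 0.006, "twist": 0, "gripper": 0}, {"tx": 0.006, "ty": 0, "tz": 0.007, "twist": 0, "gripper": 0}, {"tx": 0.006, "ty": 0, "tz": 0.007, "twist": 0, "gripper": 0}]' --newtons 25

```text
time: 13.4
eef_pos: [0.663, -0.0011, 0.1295]
eef_rot: [-179.9, 1.1, -171.1]
ft_force: [-1.3, 7.6, 39.3]
opening: 0.103
```

```bash

python3 look.py side 15 220 100 380 240 4; python3 look.py scene 15 190 130 350 290 4;  python3 tilt.py 15; python3 -c "
from h import *
plan(.658,-.001,.172,188.8); print(sensors.get_obs()['ft_force'],sensors.get_obs()['opening'])"
```

```text
80
-76 2 124 127 | -12 1 92 92 | -4 4 94 101 | 4 4 93 105 | 12 5 106 113 | 20 2 114 117 | 28 5 110 123 | 36 7 100 126 | 44 5 126 134 | 52 5 133 141 | 60 5 133 143 | 68 9 127 153 | 76 11 122 158 | 84 12 128 157 | 92 3 136 143 | t 13.5 pos [ 0.663  -0.0011  0.1294] rot [-179.88    1.1  -171.09] -> tx,ty,tz [ 0.0041  0.0008 -0.0427] twist 0.11
[-2.55672882  8.78474078 39.35406332] 0.10976385584750367
```

View pics/side15.png

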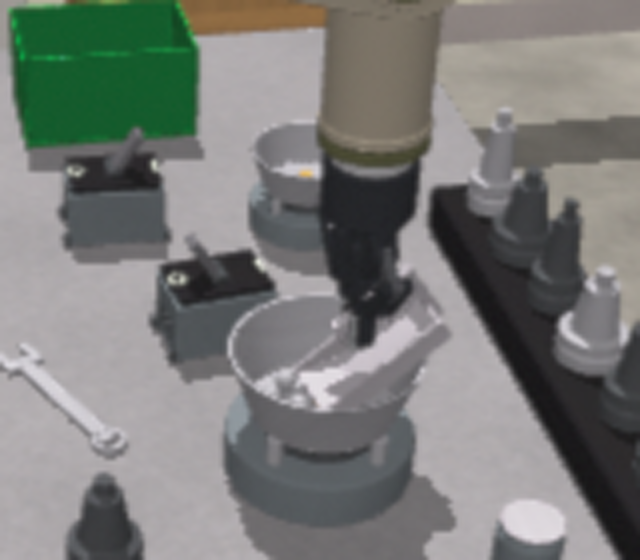

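View pics/scene15.png

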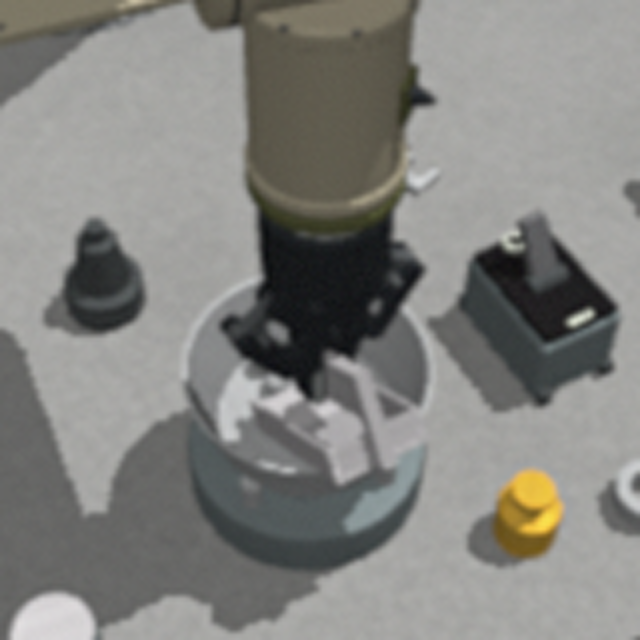

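```bash
python3 look.py wrist 15 0 0 512 384 1
```

```text
(no output)
```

View pics/wrist15.png

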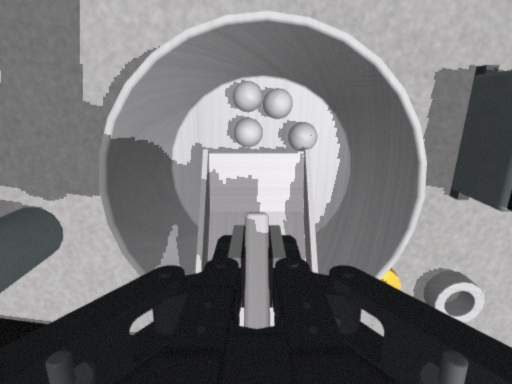

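>>> jog_arm --commands '[{"tx": 0, "ty": 0, "tz": -0.005, "twist": 0, "gripper": 0}, {"tx": 0, "ty": 0, "tz": -0.015, "twist": 0, "gripper": 0}, {"tx": -0.003, "ty": 0, "tz": -0.03, "twist": 0, "gripper": 0}, {"tx": -0.003, "ty": 0, "tz": -0.05, "twist": 0, "gripper": 0}, {"tx": -0.003, "ty": 0, "tz": -0.07, "twist": 0, "gripper": 0}, {"tx": -0.003, "ty": 0, "tz": -0.09, "twist": 0, "gripper": 0}, {"tx": -0.003, "ty": 0, "tz": -0.11, "twist": 0, "gripper": 0}, {"tx": -0.003, "ty": 0, "tz": -0.11, "twist": 0, "gripper": 0}]' --newtons 50

```text
time: 14.35
eef_pos: [0.6599, -0.0022, 0.2322]
eef_rot: [-179.9, 0.3, -171.2]
ft_force: [0.8, 0.2, -1.2]
opening: 0.105
```

```bash
python3 look.py wrist 16 0 0 512 384 1;python3 look.py side 16 220 60 380 240 3; python3 -c "
from h import *
plan(.4705,-.26,.23,188.8); print(sensors.get_obs()['ft_force'],sensors.get_obs()['opening'])"
```

```text
t 14.45 pos [ 0.6583 -0.0021  0.228 ] rot [-180.      0.   -171.16] -> tx,ty,tz [ 0.2252 -0.226  -0.002 ] twist 0.04
[ 0.55525179 -0.74380252 -1.68620558] 0.10804192027829411
```

View pics/wrist16.png

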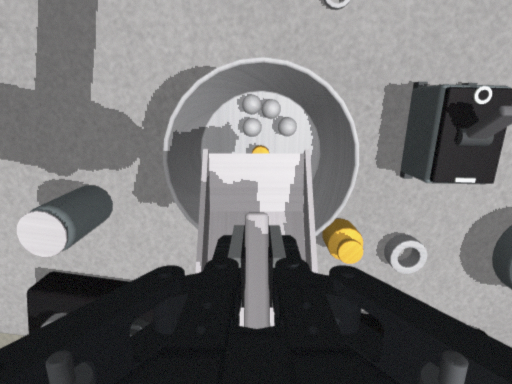

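View pics/side16.png

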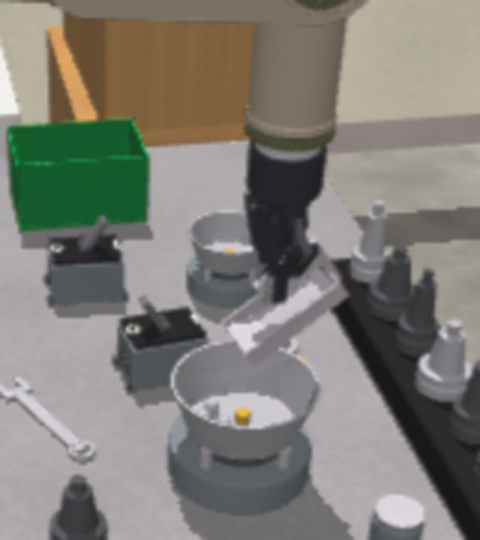

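Four balls lie in the bowl, the tray is empty and the lever is still off. Carrying the tray back.

>>> jog_arm --commands '[{"tx": 0.01, "ty": -0.01, "tz": 0, "twist": 0, "gripper": 0}, {"tx": 0.03, "ty": -0.03, "tz": 0, "twist": 0, "gripper": 0}, {"tx": 0.055, "ty": -0.055, "tz": 0, "twist": 0, "gripper": 0}, {"tx": 0.085, "ty": -0.085, "tz": 0, "twist": 0, "gripper": 0}, {"tx": 0.115, "ty": -0.115, "tz": 0, "twist": 0, "gripper": 0}, {"tx": 0.145, "ty": -0.145, "tz": 0, "twist": 0, "gripper": 0}, {"tx": 0.175, "ty": -0.175, "tz": 0, "twist": 0, "gripper": 0}, {"tx": 0.2, "ty": -0.2, "tz": 0, "twist": 0, "gripper": 0}, {"tx": 0.218, "ty": -0.218, "tz": 0, "twist": 0, "gripper": 0}, {"tx": 0.224, "ty": -0.226, "tz": 0, "twist": 0, "gripper": 0}]' --newtons 40

```text
time: 15.45
eef_pos: [0.4686, -0.2616, 0.2267]
eef_rot: [179.9, -0.1, -171.3]
ft_force: [-0.7, -0.3, -0.9]
opening: 0.105
```

>>> jog_arm --commands '[{"tx": 0, "ty": 0, "tz": 0.03, "twist": 0, "gripper": 0}, {"tx": 0, "ty": 0, "tz": 0.07, "twist": 0, "gripper": 0}, {"tx": 0, "ty": 0, "tz": 0.11, "twist": 0, "gripper": 0}, {"tx": 0, "ty": 0, "tz": 0.14, "twist": 0, "gripper": 0}, {"tx": 0, "ty": 0, "tz": 0.15, "twist": 0, "gripper": 0}, {"tx": 0, "ty": 0, "tz": 0.155, "twist": 0, "gripper": 0}]' --newtons 25

```text
time: 16.05
eef_pos: [0.4705, -0.2589, 0.0717]
eef_rot: [179.9, -0.1, -171.1]
ft_force: [0.2, 0.5, -0.8]
opening: 0.107
```

```bash
python3 look.py side 17 180 200 340 320 4; python3 -c "
from h import *
plan(.4705,-.26,.03,188.8); print(sensors.get_obs()['ft_force'],sensors.get_obs()['opening'])"
```

```text
t 16.1 pos [ 0.4711 -0.2593  0.0724] rot [ 1.7994e+02 -6.0000e-02 -1.7114e+02] -> tx,ty,tz [ 0.0006 -0.0006  0.0424] twist 0.06
[ 0.33925718 -0.9217894  -1.40474788] 0.1082782024128075
```

View pics/side17.png

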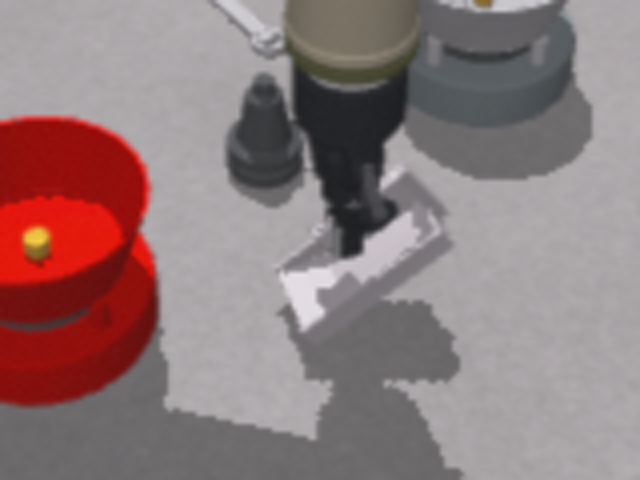

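>>> jog_arm --commands '[{"tx": 0, "ty": 0, "tz": 0.015, "twist": 0, "gripper": 0}, {"tx": 0, "ty": 0, "tz": 0.025, "twist": 0, "gripper": 0}, {"tx": -0.004, "ty": 0, "tz": 0.03, "twist": 0, "gripper": 0}, {"tx": -0.008, "ty": 0, "tz": 0.032, "twist": 0, "gripper": 0}, {"tx": -0.013, "ty": 0, "tz": 0.034, "twist": 0, "gripper": 0}, {"tx": -0.018, "ty": 0, "tz": 0.036, "twist": 0, "gripper": 0}, {"tx": -0.024, "ty": 0, "tz": 0.038, "twist": 0, "gripper": 0}]' --newtons 20

```text
time: 16.8
eef_pos: [0.4979, -0.2581, 0.0386]
eef_rot: [-179.7, 0.2, -171.1]
ft_force: [-3.3, -3.6, 6.5]
opening: 0.109
```

```bash
python3 look.py side 18 180 200 340 320 4; python3 -c "
from h import *
plan(.4705,-.26,.03,188.8); print(sensors.get_obs()['ft_force'],sensors.get_obs()['opening'])"
```

```text
t 16.85 pos [ 0.4984 -0.2579  0.0382] rot [-179.72    0.25 -171.12] -> tx,ty,tz [0.0279 0.0023 0.0081] twist 0.08
[ 0.84298941 -0.4737262  11.79155449] 0.106395805577984
```

View pics/side18.png

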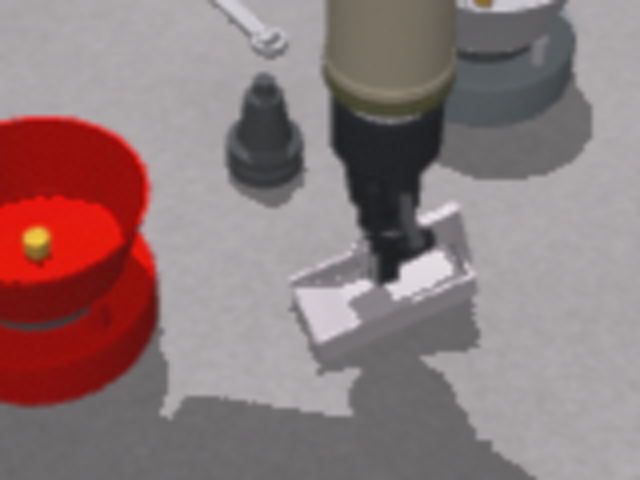

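Flattening well; continue down and back.

>>> jog_arm --commands '[{"tx": -0.003, "ty": 0, "tz": 0.002, "twist": 0, "gripper": 0}, {"tx": -0.006, "ty": 0, "tz": 0.004, "twist": 0, "gripper": 0}, {"tx": -0.01, "ty": 0, "tz": 0.006, "twist": 0, "gripper": 0}, {"tx": -0.014, "ty": 0, "tz": 0.008, "twist": 0, "gripper": 0}, {"tx": -0.016, "ty": 0, "tz": 0.009, "twist": 0, "gripper": 0}]' --newtons 20

```text
time: 17.35
eef_pos: [0.5119, -0.2547, 0.0277]
eef_rot: [-179.9, 0.1, -171.1]
ft_force: [-3.3, -0.9, 5.3]
opening: 0.11
```

```bash
python3 look.py side 19 180 200 340 320 4; python3 -c "
from h import *
plan(.4705,-.26,.03,188.8); print(sensors.get_obs()['ft_force'],sensors.get_obs()['opening'])"
```

```text
t 17.4 pos [ 0.512  -0.2546  0.0276] rot [-1.7988e+02  5.0000e-02 -1.7113e+02] -> tx,ty,tz [ 0.0419  0.0011 -0.0024] twist 0.07
[-2.97454133 -0.18784804  6.41158596] 0.11022500621126138
```

View pics/side19.png

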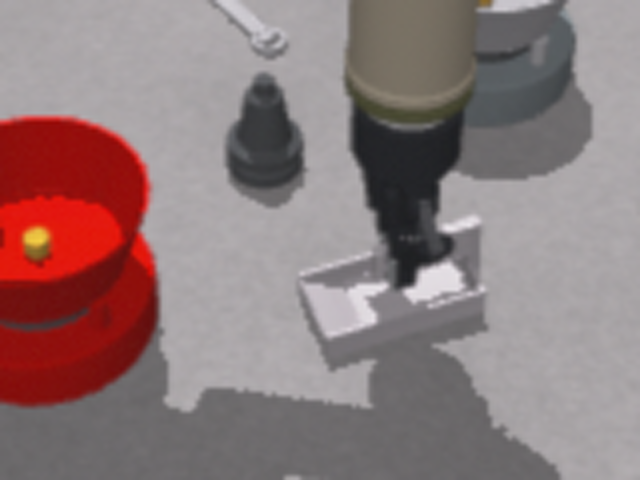

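>>> jog_arm --commands '[{"tx": -0.003, "ty": 0, "tz": 0.002, "twist": 0, "gripper": 0}, {"tx": -0.006, "ty": 0, "tz": 0.003, "twist": 0, "gripper": 0}, {"tx": -0.006, "ty": 0, "tz": 0.003, "twist": 0, "gripper": 0}, {"tx": -0.006, "ty": 0, "tz": 0.002, "twist": 0, "gripper": 0.2}, {"tx": -0.006, "ty": 0, "tz": 0, "twist": 0, "gripper": 0.35}, {"tx": -0.006, "ty": 0, "tz": 0, "twist": 0, "gripper": 0.35}, {"tx": -0.006, "ty": 0, "tz": -0.02, "twist": 0, "gripper": 0.4}, {"tx": -0.006, "ty": 0, "tz": -0.06, "twist": 0, "gripper": 0.4}, {"tx": -0.006, "ty": 0, "tz": -0.11, "twist": 0, "gripper": 0.4}, {"tx": -0.006, "ty": 0, "tz": -0.15, "twist": 0, "gripper": 0.4}]' --newtons 20

```text
time: 18.4
eef_pos: [0.5173, -0.2528, 0.179]
eef_rot: [-179.9, 0.1, -171.1]
ft_force: [1.3, -1.1, 0.6]
opening: 0.403
```

```bash
python3 look.py side 20 180 140 340 320 3; python3 -c "
from h import *
b=np.radians(6.9)
plan(.591-.05*np.cos(b),.2015-.05*np.sin(b),.23,187); print(sensors.get_obs()['ft_force'],sensors.get_obs()['opening'])"
```

```text
t 18.45 pos [ 0.5205 -0.2547  0.1872] rot [-179.55    0.54 -171.14] -> tx,ty,tz [-0.0903  0.4413 -0.0454] twist 1.86
[ 2.66111662 -1.46360383  5.82891783] 0.39726937941519097
```

View pics/side20.png

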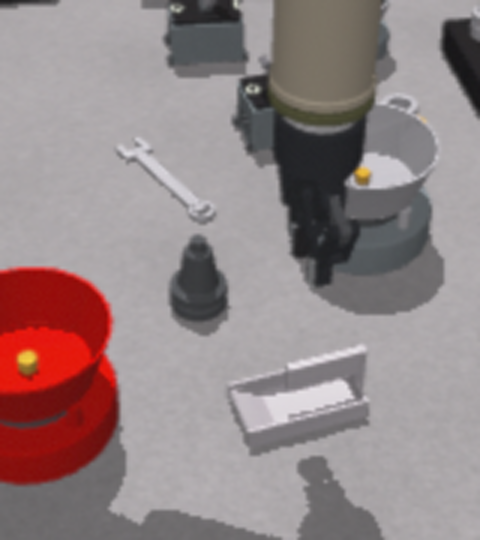

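>>> jog_arm --commands '[{"tx": 0, "ty": 0, "tz": -0.045, "twist": 0, "gripper": 0}, {"tx": -0.09, "ty": 0.441, "tz": -0.045, "twist": 2, "gripper": 0}, {"tx": -0.09, "ty": 0.441, "tz": -0.045, "twist": 2, "gripper": 0}, {"tx": -0.09, "ty": 0.441, "tz": -0.045, "twist": 2, "gripper": 0}, {"tx": -0.09, "ty": 0.441, "tz": -0.045, "twist": 2, "gripper": 0}, {"tx": -0.09, "ty": 0.441, "tz": -0.045, "twist": 2, "gripper": 0}, {"tx": -0.09, "ty": 0.441, "tz": -0.045, "twist": 2, "gripper": 0}, {"tx": -0.09, "ty": 0.441, "tz": -0.045, "twist": 2, "gripper": 0}, {"tx": -0.09, "ty": 0.441, "tz": -0.045, "twist": 2, "gripper": 0}, {"tx": -0.09, "ty": 0.441, "tz": -0.045, "twist": 2, "gripper": 0}]'

```text
time: 19.45
eef_pos: [0.5379, 0.199, 0.2213]
eef_rot: [180.0, 0.0, -173.1]
ft_force: [0.9, -1.0, 0.4]
opening: -0.006
```

>>> jog_arm --commands '[{"tx": 0, "ty": 0, "tz": 0, "twist": 0, "gripper": 0}, {"tx": 0, "ty": 0, "tz": 0, "twist": 0, "gripper": 0}]'

```text
time: 19.65
eef_pos: [0.5377, 0.1981, 0.2209]
eef_rot: [-180.0, -0.0, -173.0]
ft_force: [-0.9, 0.5, -0.9]
opening: -0.001
```

```bash
python3 -c "
from h import *
b=np.radians(6.9)
plan(.591-.05*np.cos(b),.2015-.05*np.sin(b),.097,187)"; python3 look.py wrist 21 0 0 512 384 1
```

```text
t 19.65 pos [0.5377 0.1981 0.2209] rot [-1.7998e+02 -2.0000e-02 -1.7298e+02] -> tx,ty,tz [-0.0033 -0.003   0.1239] twist 0.02
```

View pics/wrist21.png

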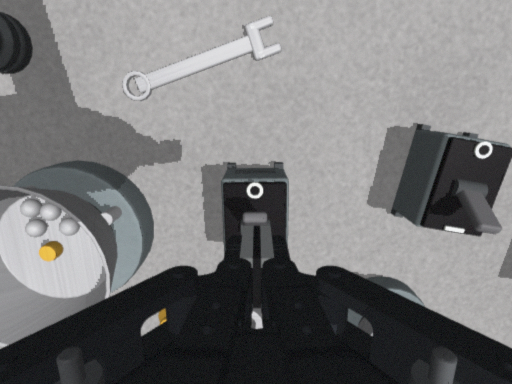

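>>> jog_arm --commands '[{"tx": 0, "ty": -0.003, "tz": 0.04, "twist": 0, "gripper": 0}, {"tx": 0, "ty": -0.003, "tz": 0.08, "twist": 0, "gripper": 0}, {"tx": 0, "ty": -0.003, "tz": 0.11, "twist": 0, "gripper": 0}, {"tx": 0, "ty": -0.003, "tz": 0.123, "twist": 0, "gripper": 0}, {"tx": 0, "ty": -0.003, "tz": 0.123, "twist": 0, "gripper": 0}]'

```text
time: 20.2
eef_pos: [0.5371, 0.1921, 0.0962]
eef_rot: [-180.0, -0.2, -173.3]
ft_force: [0.1, -0.6, -0.5]
opening: -0.001
```

>>> jog_arm --commands '[{"tx": -0.012, "ty": 0, "tz": 0, "twist": 0, "gripper": 0}, {"tx": -0.022, "ty": 0, "tz": 0, "twist": 0, "gripper": 0}, {"tx": -0.03, "ty": 0, "tz": 0, "twist": 0, "gripper": 0}, {"tx": -0.038, "ty": 0, "tz": 0, "twist": 0, "gripper": 0}, {"tx": -0.045, "ty": 0, "tz": 0, "twist": 0, "gripper": 0}, {"tx": -0.052, "ty": 0, "tz": 0, "twist": 0, "gripper": 0}, {"tx": -0.055, "ty": 0, "tz": 0, "twist": 0, "gripper": 0}, {"tx": -0.055, "ty": 0, "tz": 0, "twist": 0, "gripper": 0}]'

```text
time: 21.0
eef_pos: [0.5933, 0.2004, 0.0979]
eef_rot: [-180.0, -0.0, -173.2]
ft_force: [0.0, -0.7, 0.0]
opening: -0.0
```

```bash
python3 look.py side 22 200 100 340 240 4; python3 -c "
from h import *
plan(.591,.2015,.097,187); print(sensors.get_obs()['ft_force'])"
```

```text
t 21.05 pos [0.5933 0.2004 0.0981] rot [-1.7999e+02  2.0000e-02 -1.7315e+02] -> tx,ty,tz [0.0022 0.0014 0.0011] twist -0.15
[-0.62844957  0.7430852   0.13241239]
```

View pics/side22.png

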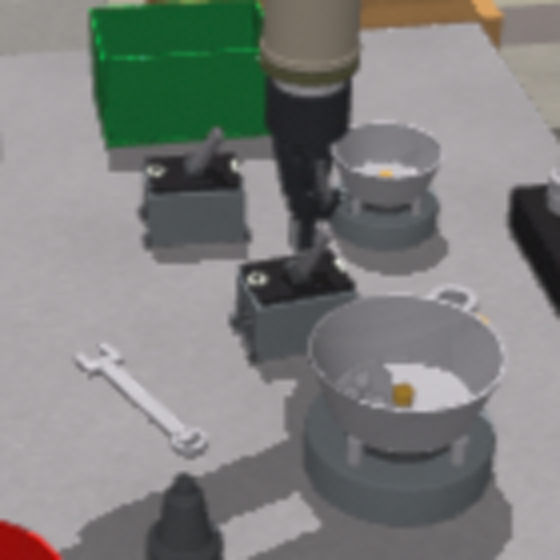

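Lever is near ON; push on to the stop until the force rises.

>>> jog_arm --commands '[{"tx": -0.003, "ty": 0, "tz": 0, "twist": 0, "gripper": 0}, {"tx": -0.005, "ty": 0, "tz": 0, "twist": 0, "gripper": 0}, {"tx": -0.007, "ty": 0, "tz": 0, "twist": 0, "gripper": 0}, {"tx": -0.007, "ty": 0, "tz": 0, "twist": 0, "gripper": 0}]'

```text
time: 21.45
eef_pos: [0.5949, 0.2007, 0.0977]
eef_rot: [-180.0, -0.7, -173.1]
ft_force: [-27.0, -5.6, 16.4]
opening: 0.003
```

>>> jog_arm --commands '[{"tx": -0.002, "ty": 0, "tz": 0, "twist": 0, "gripper": 0}, {"tx": -0.003, "ty": 0, "tz": 0, "twist": 0, "gripper": 0}]'

```text
time: 21.65
eef_pos: [0.5953, 0.2008, 0.0976]
eef_rot: [-179.9, -1.0, -173.1]
ft_force: [-44.3, -8.2, 27.9]
opening: -0.004
```

Firmly against the stop. Retreat and check.

>>> jog_arm --commands '[{"tx": 0.012, "ty": 0, "tz": 0, "twist": 0, "gripper": 0}, {"tx": 0.025, "ty": 0, "tz": -0.02, "twist": 0, "gripper": 0}, {"tx": 0.03, "ty": 0, "tz": -0.06, "twist": 0, "gripper": 0}, {"tx": 0.03, "ty": 0, "tz": -0.11, "twist": 0, "gripper": 0}, {"tx": 0.08, "ty": 0, "tz": -0.15, "twist": 0, "gripper": 0}, {"tx": 0.13, "ty": 0, "tz": -0.15, "twist": 0, "gripper": 0}, {"tx": 0.15, "ty": 0, "tz": -0.15, "twist": 0, "gripper": 0}, {"tx": 0.15, "ty": 0, "tz": -0.15, "twist": 0, "gripper": 0}]'

```text
time: 22.45
eef_pos: [0.4516, 0.1837, 0.2494]
eef_rot: [180.0, 0.1, -173.1]
ft_force: [1.0, -0.8, -0.5]
opening: -0.003
```

```bash
python3 look.py side 23 180 100 400 300 3;python3 look.py scene 23 130 130 400 310 2; python3 -c "
from h import *
print(sensors.get_obs()['time'],sensors.get_obs()['ft_force'])
for k in ['side','scene']:
  a=np.load(k+'23.npz')['P'].reshape(-1,3)
  for nm,c in [('a',(.591,.2015)),('b',(.525,.406))]:
    s=a[(abs(a[:,0]-c[0])<.07)&(abs(a[:,1]-c[1])<.03)&(a[:,2]>.085)&(a[:,2]<.13)]
    m=s.mean(0); print(k,nm,len(s),m.round(4),np.arctan2(m[0]-c[0],m[2]-.068).round(2))
  s=a[(abs(a[:,0]-.52)<.1)&(abs(a[:,1]+.255)<.05)&(a[:,2]>.015)&(a[:,2]<.07)]
  print('tray',cv2.minAreaRect(s[:,:2].astype(np.float32)),s[:,2].max())
"
```

```text
22.55 [0.92106978 0.06775074 0.48322245]
side a 47 [0.6072 0.1992 0.0991] 0.48
side b 27 [0.5422 0.3993 0.1014] 0.48
tray ((0.5161619782447815, -0.25775963068008423), (0.12963949143886566, 0.06840847432613373), 7.626237869262695) 0.06498900692530339
scene a 42 [0.6149 0.2024 0.1051] 0.57
scene b 42 [0.5483 0.4047 0.1043] 0.57
tray ((0.5170233249664307, -0.25267964601516724), (0.13021154701709747, 0.06401796638965607), 8.81149959564209) 0.06519655280419973
```

View pics/side23.png

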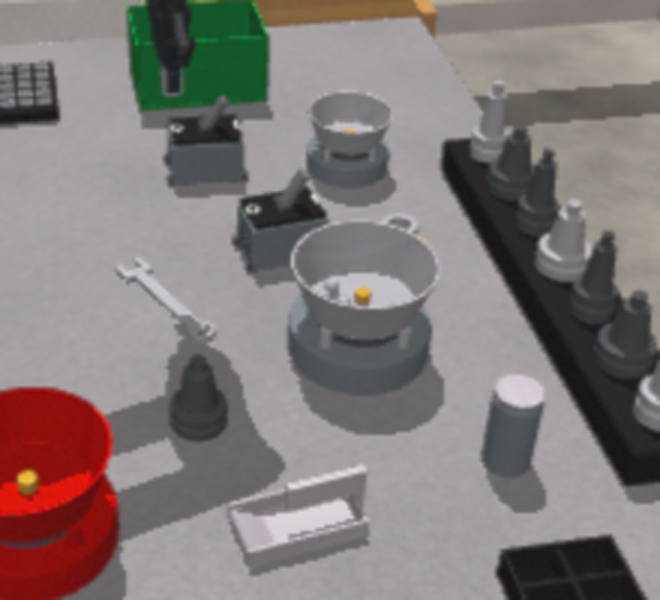

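View pics/scene23.png

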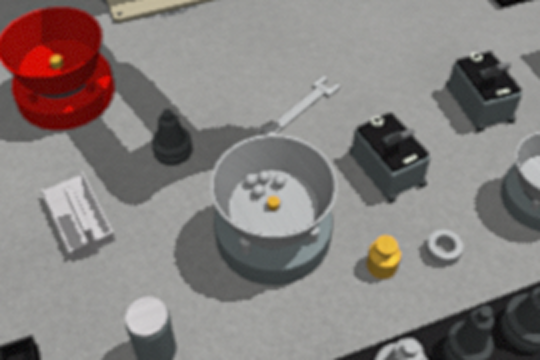

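Both levers measure the same and both lean to ON. The four balls are in the bowl, the tray is flat and empty, and the bystanders have not moved.

```bash
python3 -c "
from h import *
print(job.sign_off())"
```

```text
the job is handed in; nothing more can be done
None
```

The job is done and handed in at about 22.5 s, well inside the 72 s limit.

**What I did:**
- **Lever off:** I pushed the tripped lever against its OFF stop. The camera put it about 0.54 rad over to the OFF side.
- **Pouring:** I carried the tray to the bowl and bore its underside down on the rim, so it pivoted in the grip until the balls ran in. That took about 33°. I stopped there because the tray jammed, most likely with its lip on the bowl's brass nut. All four balls were already out by then.
- **Tray:** I laid the empty tray flat on the table, about 4 cm from where it first stood.
- **Lever on:** I pushed the lever against its ON stop, with about 50 N at the wrist at the end.

**Last checks:**
- All four balls show in the bowl.
- Both levers measure the same lean to ON: 0.57 rad past upright in the scene camera and 0.48 in the side camera. For comparison, the full ON lean is 0.55 rad. The cameras differ by about 0.09 rad, which I put down to calibration offset, since both levers read alike in each one.
- The tray is flat on the table.
- The bystanders look unmoved in the pictures, though I did not re-measure their positions.
- The gripper touches nothing, with about 1 N on the wrist.

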